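# Reload the jar reading station

### The job

Push the gate bar by its free end fully open to its stop, take the finished black-lidded jars off the reading station and stand them in the red basket beside the new jars, then stand every white-lidded jar upright and centred on a round place of its own, with its marked side squarely facing the scanner block. With everything loaded, push the gate bar fully shut to its stop. Leave the other things on the bench where they are.

Things in the scene. Friction and masses are not known exactly. Their poses are not given: they have to be found in the camera images.
- station: the jar reading station, fixed to the bench but somewhere else each time: a thin grey printed base (flush with the bench, nothing to climb) with three round places in a row along its x axis, a grey scanner block on its +y side and a gate bar on its -y side. Origin at the middle place, on the bench (z = 0), z up; yaw varies by about 7 degrees
- scanner (a point): middle of the scanner block's black face with three red windows, one opposite each place. The face is flat, 62 mm to the station's +y from the line of the places and looks to the station's -y. The block is 270 mm long (station x), 56 mm deep and 90 mm high, fixed
- gate (a joint): angle of the gate bar (rad): 0 = fully shut against its shut stop, lying along the row of places at 55 mm on the side away from the scanner; 0.75 = fully open against its open stop, free end swung away from the places towards the station's -y (anticlockwise from above is opening). It starts somewhere between and stays where it is left; pushing the free end takes about 1 N. The stops are two small black posts, 36 mm high
- gate_pin (a point): the fixed upright pin about which the gate bar pivots, at the far end of the row (station x = 135 mm, y = -55 mm), point at the bar's mid-height, 28 mm up. The aluminium bar is 12 mm wide, 16 mm high, from 20 to 36 mm above the bench, and reaches 287 mm from the pin
- gate_peg (a point): the red upright round peg on the gate bar's free end, 16 mm diameter, from 36 to 85 mm above the bench, 275 mm from the pin; this point is on its axis, 65 mm up. Push the peg (or the bar's end) to swing the gate
- place1 (a point): centre of round place 1 on the station's base (white disc with blue rim, 64 mm across, at bench height z = 0), at station x = -80 mm. Any new jar may stand on any place
- place2 (a point): centre of round place 2 on the station's base (white disc with blue rim, 64 mm across, at bench height z = 0), at station x = 0 mm. Any new jar may stand on any place
- place3 (a point): centre of round place 3 on the station's base (white disc with blue rim, 64 mm across, at bench height z = 0), at station x = 80 mm. Any new jar may stand on any place
- new1_mid (a point): centre (36 mm above its underside) of a new jar: 50 mm diameter and 72 mm high straight amber sample jar, bottom-heavy (dark settled lower third), 0.18 kg (varies by 30 %), white lid. Mark: a white side label with a black block, and a black stripe on the lid from its centre to the rim on the marked side. The marked side is the jar's +x direction, z is up its axis. It starts upright on the bench on the robot's right. May be absent
- new2_mid (a point): centre (36 mm above its underside) of a new jar: 50 mm diameter and 72 mm high straight amber sample jar, bottom-heavy (dark settled lower third), 0.18 kg (varies by 30 %), white lid. Mark: a white side label with a black block, and a black stripe on the lid from its centre to the rim on the marked side. The marked side is the jar's +x direction, z is up its axis. It starts upright on the bench on the robot's right. May be absent
- new3_mid (a point): centre (36 mm above its underside) of a new jar: 50 mm diameter and 72 mm high straight amber sample jar, bottom-heavy (dark settled lower third), 0.18 kg (varies by 30 %), white lid. Mark: a white side label with a black block, and a black stripe on the lid from its centre to the rim on the marked side. The marked side is the jar's +x direction, z is up its axis. It starts upright on the bench on the robot's right. May be absent
- old1_mid (a point): centre (36 mm above its underside) of a finished jar: 50 mm diameter and 72 mm high straight amber sample jar, bottom-heavy (dark settled lower third), 0.18 kg (varies by 30 %), black lid and a plain white band all round. z is up its axis. It starts upright on one of the places. May be absent
- old2_mid (a point): centre (36 mm above its underside) of a finished jar: 50 mm diameter and 72 mm high straight amber sample jar, bottom-heavy (dark settled lower third), 0.18 kg (varies by 30 %), black lid and a plain white band all round. z is up its axis. It starts upright on one of the places. May be absent
- old3_mid (a point): centre (36 mm above its underside) of a finished jar: 50 mm diameter and 72 mm high straight amber sample jar, bottom-heavy (dark settled lower third), 0.18 kg (varies by 30 %), black lid and a plain white band all round. z is up its axis. It starts upright on one of the places. May be absent
- basket: red open basket with white slots, fixed, 130 (its x) x 200 (its y) mm outside, walls 4 mm thick and 32 mm high above the bench, floor about 4 mm thick; origin at the centre of its underside. The other, taller red basket at the far edge of the bench is not part of the job
- dish: bystander, to be left where it is: clear round petri dish 90 mm across, 14 mm high; origin at its underside
- tweezers: bystander, to be left where it is: steel tweezers 120 mm long, 5 mm high; origin at its underside
- pencilcase: bystander, to be left where it is: black pencil case 200 x 85 x 60 mm; origin at its underside
- marker: bystander, to be left where it is: blue marker pen 110 mm long, 15 mm high; origin at its underside
Things that resemble listed ones, but are neither listed nor needed, are in the scene too. What is shaped like the part that bears new2_mid but green or purple is not meant.

How it is judged:
On the way, in this order (a step that is already met when the one before it is completed fails the run):
1. the gate bar is fully open (within 0.04 rad of its open stop) (value of joint gate above 0.71 rad), for 0.2 s.
2. with the gate still open, every finished jar stands in the basket and every new jar stands on a place, marked side to the scanner (value of joint gate above 0.6 rad and (horizontal distance between new1_mid and place1 below 0.014 m or horizontal distance between new1_mid and place2 below 0.014 m or horizontal distance between new1_mid and place3 below 0.014 m) and angle between the x axis of each of new1_mid, new2_mid, new3_mid and the y axis of station, either way round below 0.3 rad and x of scanner in the frame of new1_mid above 0 m and angle between each of new1_mid, new2_mid, new3_mid's own z axis and vertical below 0.15 rad and height (world z) of each of new1_mid, new2_mid, new3_mid below 0.044 m and linear speed of each of new1, new2, new3, old1, old2, old3 below 0.02 m/s and (horizontal distance between new2_mid and place1 below 0.014 m or horizontal distance between new2_mid and place2 below 0.014 m or horizontal distance between new2_mid and place3 below 0.014 m) and x of scanner in the frame of new2_mid above 0 m and (horizontal distance between new3_mid and place1 below 0.014 m or horizontal distance between new3_mid and place2 below 0.014 m or horizontal distance between new3_mid and place3 below 0.014 m) and x of scanner in the frame of new3_mid above 0 m and x of old1_mid in the frame of basket between -0.05 and 0.05 m and y of old1_mid in the frame of basket between -0.085 and 0.085 m and z of each of old1_mid, old2_mid, old3_mid in the frame of basket below 0.05 m and angle between each of old1_mid, old2_mid, old3_mid's own z axis and vertical below 0.2 rad and x of old2_mid in the frame of basket between -0.05 and 0.05 m and y of old2_mid in the frame of basket between -0.085 and 0.085 m and x of old3_mid in the frame of basket between -0.05 and 0.05 m and y of old3_mid in the frame of basket between -0.085 and 0.085 m), for 0.2 s.
At the end, for the whole second after the job is handed in: the gate bar is fully shut (within 0.04 rad of its stop); every new jar stands upright within 14 mm of the centre of a place with its mark within 0.3 rad (17 degrees) of straight at the scanner; every finished jar stands upright inside the red basket; all at rest ((horizontal distance between new1_mid and place1 below 0.014 m or horizontal distance between new1_mid and place2 below 0.014 m or horizontal distance between new1_mid and place3 below 0.014 m) and angle between the x axis of each of new1_mid, new2_mid, new3_mid and the y axis of station, either way round below 0.3 rad and x of scanner in the frame of new1_mid above 0 m and angle between each of new1_mid, new2_mid, new3_mid's own z axis and vertical below 0.15 rad and height (world z) of each of new1_mid, new2_mid, new3_mid below 0.044 m and linear speed of each of new1, new2, new3, old1, old2, old3 below 0.02 m/s and (horizontal distance between new2_mid and place1 below 0.014 m or horizontal distance between new2_mid and place2 below 0.014 m or horizontal distance between new2_mid and place3 below 0.014 m) and x of scanner in the frame of new2_mid above 0 m and (horizontal distance between new3_mid and place1 below 0.014 m or horizontal distance between new3_mid and place2 below 0.014 m or horizontal distance between new3_mid and place3 below 0.014 m) and x of scanner in the frame of new3_mid above 0 m and x of old1_mid in the frame of basket between -0.05 and 0.05 m and y of old1_mid in the frame of basket between -0.085 and 0.085 m and z of each of old1_mid, old2_mid, old3_mid in the frame of basket below 0.05 m and angle between each of old1_mid, old2_mid, old3_mid's own z axis and vertical below 0.2 rad and x of old2_mid in the frame of basket between -0.05 and 0.05 m and y of old2_mid in the frame of basket between -0.085 and 0.085 m and x of old3_mid in the frame of basket between -0.05 and 0.05 m and y of old3_mid in the frame of basket between -0.085 and 0.085 m and value of joint gate below 0.04 rad); the robot touches nothing.
It fails at once if a bystander is moved by more than 40 mm (distance of any of dish, tweezers, pencilcase, marker from where it was at the start of the episode above 0.04 m).
Of new1, new2, new3 only 2 to 3 are there at a start; the rules pass over those that are not, and their reading is None.
Of old1, old2, old3 only 1 to 2 are there at a start; the rules pass over those that are not, and their reading is None.
At some moment in a run one of new1, new2, new3, old1, old2, old3 may be knocked a few centimetres aside while the robot is not near it.
It also fails if it takes over 210 s, if anything falls off the work surface, if the arm or the gripper's body presses on something with over 40 N, if the wrist force passes 120 N, or if a joint passes its speed limit or range.

### The arm

A 7-joint arm with a two-finger parallel gripper is mounted at the origin on the work surface. World frame = base frame: x ahead of the robot, y to its left, z up, the work surface at z = 0. Lengths are in m, angles in rad, forces in N, time in s.
With the tool pointing down it reaches from about 0.425 to 1.025 m from the base axis. Payload 9.4 kg.
Tool frame: the origin (TCP) lies between the finger pads; the fingertips stand 19 mm ahead of it and the grasp point (between the pads) is the TCP (ctrl.nose_length is the distance from the TCP to the fingertips, in m); z points along the fingers, y is the direction in which the jaws open and shut (so a half turn about z gives the same grasp; the last joint's range is limited). The gripper opens to 93 mm and grips with 3 to 60 N. Pads are 15 mm wide; open, the fingers measure 128 mm over their backs; the gripper's body (75 mm by 188 mm) begins 65 mm behind the grasp point.
Start: joints at [1.24, 0.599, -0.003, 1.599, 0.002, 0.943, -0.08], TCP at [0.182, -0.702, 0.238] pointing down, gripper open.
Joint ranges: [-2.57, 2.57], [-0.35, 1.97], [-1.29, 1.29], [0.11, 2.56], [-1.05, 4.19], [0.11, 1.86], [-2.63, 2.63]. Speed limits (rad/s): [2.22, 2.22, 3.01, 3.01, 3.14, 3.14, 3.14].

### API

Orientations are given as a unit quaternion [w, x, y, z].
In Python, from station import get_obs, optics, workorder, ctrl gives the robot as it stands. The module is installed in compiled form; this text tells all that it offers.
- The arm moves only by the shell command python3 -m creep 'ROWS' [FORCE]. ROWS is a JSON object of lists of equal length, an entry for each row: "fingers": the closure, from 0 (fully open) to 1 (shut); "slide": the shift along the tool's x, y, z in m, a list of three; "yaw": the turn about the tool's z in degrees. In form: {"fingers": [fingers, ...], "slide": [[x, y, z], ...], "yaw": [yaw, ...]}. A call has 1 to 12 rows; each row shifts and turns the commanded pose from where the row before left it, along the tool's axes as they then stand; what a row does not reach is not made up. A row lasts 1/12 s, in which the tool goes at most 41.7 mm and 7.16 degrees, less where a joint would pass 70% of its speed; a pose out of reach is approached as far as the arm can. A call with a gripper value outside its range is refused whole. The fingers move at their own pace and stop on an object; FORCE is the grip in N (left out, the last holds). Time passes only in rows, so rows that do not move let the fingers close. It gives the time, the measured TCP pose, the force and the opening at its end, in the units of the state.
- get_obs(): the state, without advancing time (a new reading comes with each control period).
- optics.snapshot(name): name is "side" or "top"; returns the picture (480x640x3 uint8, red, green, blue); there is no depth.
- optics.camera_params(name): a dict with "fx", "fy", "cx", "cy" (pixels), "world_to_cam" (4x4, takes a point from world to camera coordinates). Camera axes: x right, y down, z forward; pixel columns grow to the right and rows downward; lengths in m; the calibration is good to about 2 mm. A picture is of the moment at which its call begins. camera_params takes no time and is no camera call.
- workorder.sign_off(): hands the job in, once; it reports no verdict.
The state is a dict: "time_s": time; "q": joint angles; "joint_velocities": joint speeds; "effort": joint torques, N m; "tcp_pos": TCP position; "tool_rot": TCP orientation; "force": force on the tool from outside, world axes, zero at the start; "wrist_torque": the same for the moment, N m; "finger_gap": finger opening in m.
Only numpy, scipy, OpenCV 4.12 (cv2) and the standard library are available. Lean on these libraries where they do the work, as an engineer would, in place of code of your own. Each camera call takes 0.05 s, during which the arm holds its last target.

## Working session

There is one attempt and no reset: what is moved stays moved. The work goes in short steps, Python scripts to look and compute and a shell command to move; the robot and the scene stay as the last step left them, time stands still between calls to the robot, and variables do not carry over. Pictures are saved under pics/ and viewed, and the job is handed in when it is done.

```bash
mkdir -p pics
cat > snap.py <<'E'
import sys,cv2
from station import get_obs, optics
n=sys.argv[1]
for c in ("side","top"):
    im=optics.snapshot(c); cv2.imwrite(f"pics/{n}_{c}.png",im[:,:,::-1])
o=get_obs(); print(o["time_s"],o["tcp_pos"],o["tool_rot"],o["finger_gap"],o["force"])
E
python3 snap.py a; python3 -c "
from station import optics
for c in ('side','top'): print(c,optics.camera_params(c))"
```

```text
0.1 [ 0.18192368 -0.70138861  0.23682177] [-6.96058888e-04  9.91955339e-01  1.26586324e-01 -1.51577719e-04] 0.09308299030521573 [-0.10901856 -0.41884238  0.06798894]
side {'fx': 617.5855071098277, 'fy': 617.5855071098277, 'cx': 321.28742757365876, 'cy': 241.95463079317582, 'world_to_cam': array([[ 0.99170521, -0.12720742,  0.01841309, -0.57001202],
       [-0.07040447, -0.65746041, -0.75019265,  0.06848546],
       [ 0.10753595,  0.7426736 , -0.66096289,  1.34166046],
       [ 0.        ,  0.        ,  0.        ,  1.        ]])}
top {'fx': 557.8052199537904, 'fy': 557.8052199537904, 'cx': 316.07649071360737, 'cy': 246.72411442963593, 'world_to_cam': array([[ 0.00482295, -0.99989835,  0.01341761, -0.04810496],
       [-0.99350428, -0.00631676, -0.11361932,  0.58047209],
       [ 0.11369253, -0.01278247, -0.99343375,  1.33891164],
       [ 0.        ,  0.        ,  0.        ,  1.        ]])}
```

View pics/a_side.png

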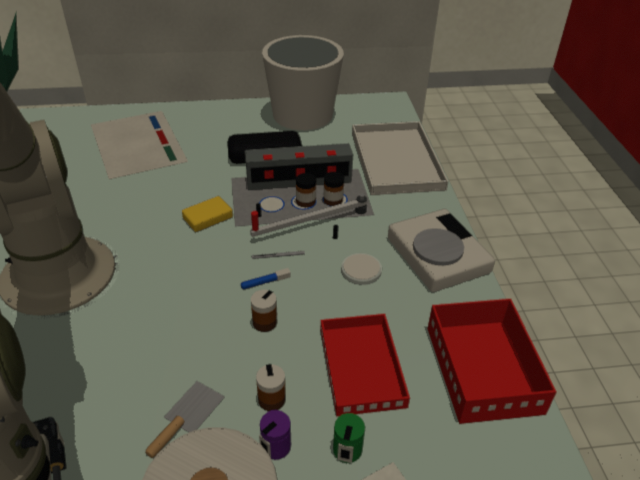

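View pics/a_top.png

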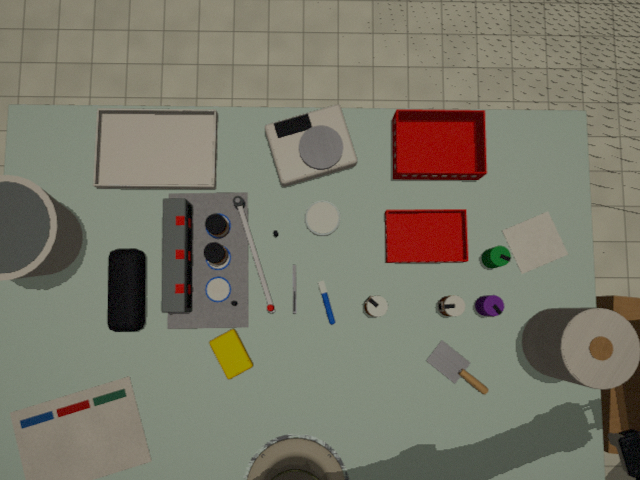

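The top view shows the gate about half open (red peg at 271,308), black lids at (217,225) and (217,255), and a free place at (218,289). White-lidded jars are at (375,307) and (452,306). The lookalikes are the purple jar (490,306), the green jar (497,257), the white dish (322,218) and the taller basket (440,145). My choice is the two amber jars and the lower basket at (426,236). I'll check this in crops and measure.

```bash
cat > h.py <<'E'
import numpy as np,cv2
from station import optics
P={c:optics.camera_params(c) for c in("side","top")}
def w(c,u,v,z):
    p=P[c];T=np.array(p["world_to_cam"]);R=T[:3,:3];t=T[:3,3]
    d=R.T@np.array([(u-p["cx"])/p["fx"],(v-p["cy"])/p["fy"],1]);o=-R.T@t
    return (o+d*(z-o[2])/d[2])[:2]
def px(c,X):
    p=P[c];T=np.array(p["world_to_cam"]);q=T[:3,:3]@np.array(X)+T[:3,3]
    return q[0]/q[2]*p["fx"]+p["cx"],q[1]/q[2]*p["fy"]+p["cy"]
def blobs(m,amin=20):
    n,l,s,c=cv2.connectedComponentsWithStats(m.astype(np.uint8))
    return [(s[i],c[i]) for i in range(1,n) if s[i][4]>=amin]
E
python3 - <<'E'
import cv2,numpy as np
a=cv2.imread("pics/a_top.png")
x=cv2.resize(a[185:335,155:285],None,fx=4,fy=4,interpolation=cv2.INTER_CUBIC)
cv2.imwrite("pics/c1.png",x)
x=cv2.resize(a[240:330,350:520],None,fx=4.5,fy=4.5,interpolation=cv2.INTER_CUBIC)
cv2.imwrite("pics/c2.png",x)
E
```

```text
(no output)
```

View pics/c1.png

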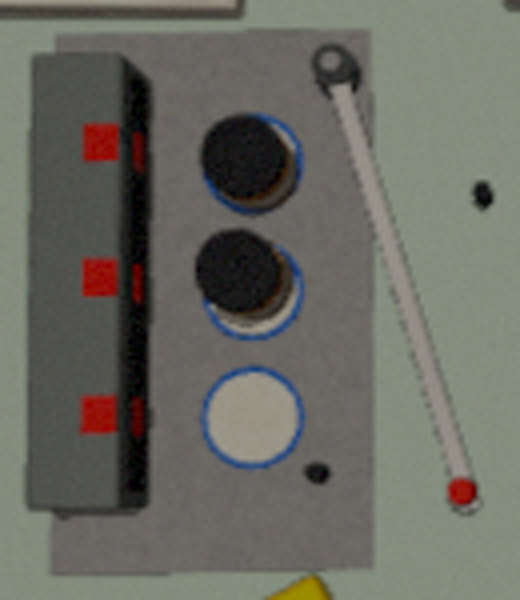

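View pics/c2.png

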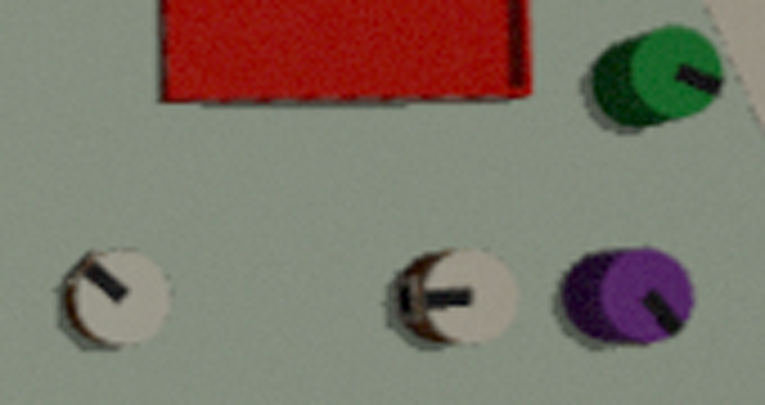

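The crops confirm the two black-lidded jars, the empty place at the robot's end, the gate peg, and two amber white-lidded jars with stripes. The green and purple jars are lookalikes.

```bash
cat > meas.py <<'E'
import sys,cv2,numpy as np
from h import *
im=cv2.imread(f"pics/{sys.argv[1]}_top.png"); hsv=cv2.cvtColor(im,cv2.COLOR_BGR2HSV); H,S,V=cv2.split(hsv)
red=((H<8)|(H>172))&(S>150)&(V>90)
for s,c in blobs(red,15): print("red",s,np.round(c,1),"z.09",w("top",*c,.09).round(4),"z.085",w("top",*c,.085).round(4), "rim z.032",w("top",*c,.032).round(4))
wh=((S<60)&(V>140)).astype(np.uint8)
bl=((H>100)&(H<125)&(S>110)).astype(np.uint8)
for s,c in blobs(bl,8): print("blue",s,c.round(1),w("top",*c,0).round(4))
# white-lidded lids
cv2.imwrite("pics/wh.png",wh*255)
for s,c in blobs(cv2.morphologyEx(wh,cv2.MORPH_CLOSE,np.ones((5,5))),60):
    if s[4]<1500: print("white",s,c.round(1),"z.072",w("top",*c,.072).round(4),"z0",w("top",*c,0).round(4))
bk=(V<45)
for s,c in blobs(bk,20):
    if 180<c[0]<530 and c[1]<340: print("black",s,c.round(1),"z.072",w("top",*c,.072).round(4),"z.036",w("top",*c,.036).round(4),w("top",*c,0).round(4))
E
python3 meas.py a
```

```text
red [ 396  110   91   64 4443] [436.6 145.6] z.09 [ 0.822 -0.334] z.085 [ 0.8236 -0.3352] rim z.032 [ 0.8397 -0.3477]
red [ 386  210   82   53 3911] [424.8 236.3] z.09 [ 0.6007 -0.3016] z.085 [ 0.6013 -0.3026] rim z.032 [ 0.6085 -0.3138]
red [176 216   9   9  81] [180. 220.] z.09 [0.6358 0.2778] z.085 [0.6366 0.2789] rim z.032 [0.6451 0.2913]
red [176 250   9   9  74] [179.6 253.9] z.09 [0.5552 0.276 ] z.085 [0.5557 0.2772] rim z.032 [0.561  0.2895]
red [175 284   9   9  79] [179.1 288.1] z.09 [0.4753 0.2747] z.085 [0.4754 0.2758] rim z.032 [0.4775 0.2881]
red [267 305   7   6  34] [269.9 307.4] z.09 [0.4315 0.0627] z.085 [0.4316 0.0631] rim z.032 [0.4318 0.0667]
red [ 57 400  33  17 247] [ 72.8 408.3] z.09 [0.2018 0.5062] z.085 [0.2009 0.5082] rim z.032 [0.1919 0.5299]
blue [219 214  12  16  30] [226.3 219.9] [0.6514 0.1821]
blue [206 227  12  11  23] [210.2 233.3] [0.6169 0.2218]
blue [207 247  24  23  51] [221.9 261.9] [0.5447 0.1905]
blue [206 277  25  25  83] [217.9 288.7] [0.4776 0.1989]
blue [322 293  13  31 170] [327.9 308.2] [ 0.4306 -0.0756]
blue [ 21 412  32  16 237] [ 36.
[... 1426 characters left out ...]
72 [ 0.5487 -0.4532] z.036 [ 0.552  -0.4648] [ 0.5554 -0.4764]
black [500 255  10   6  31] [504.8 257.4] z.072 [ 0.5535 -0.4968] z.036 [ 0.557  -0.5095] [ 0.5605 -0.5223]
black [475 297  11  18 101] [479.7 305.2] z.072 [ 0.4392 -0.4331] z.036 [ 0.4396 -0.4442] [ 0.44   -0.4552]
black [369 299   9   7  26] [372.8 302.2] z.072 [ 0.445  -0.1793] z.036 [ 0.4456 -0.1834] [ 0.4461 -0.1875]
black [232 301   5   5  20] [234.  302.9] z.072 [0.4417 0.1485] z.036 [0.4422 0.1533] [0.4426 0.158 ]
black [445 305   9   3  27] [449. 306.] z.072 [ 0.437 -0.36 ] z.036 [ 0.4373 -0.3691] [ 0.4376 -0.3781]
black [493 305   8   9  35] [496.5 309. ] z.072 [ 0.4305 -0.4729] z.036 [ 0.4307 -0.485 ] [ 0.4308 -0.4972]
```

```bash
python3 - <<'E'
from h import *
for z in (0,.1,.15,.2,.25,.3): print(z,w("top",600,348,z).round(3),w("side",210,478,z).round(3),w("top",550,343,z).round(3))
from station import get_obs
print(px("top",get_obs()["tcp_pos"]),px("side",get_obs()["tcp_pos"]))
for n,uv in dict(sc1=(386,210),sc2=(466,210),sc3=(386,263),sc4=(466,263)).items(): print(n,w("top",*uv,.032))
E
python3 - <<'E'
import cv2
a=cv2.imread("pics/a_top.png")
cv2.imwrite("pics/c3.png",cv2.resize(a[195:280,370:530],None,fx=5,fy=5,interpolation=cv2.INTER_CUBIC)[:, :800])
E
```

```text
0 [ 0.336 -0.752] [ 0.328 -0.511] [ 0.347 -0.628]
0.1 [ 0.342 -0.7  ] [ 0.338 -0.565] [ 0.353 -0.585]
0.15 [ 0.345 -0.675] [ 0.343 -0.592] [ 0.356 -0.563]
0.2 [ 0.348 -0.649] [ 0.349 -0.619] [ 0.358 -0.542]
0.25 [ 0.352 -0.623] [ 0.354 -0.646] [ 0.361 -0.52 ]
0.3 [ 0.355 -0.597] [ 0.359 -0.673] [ 0.364 -0.499]
(np.float64(639.5823385824496), np.float64(432.4074426373235)) (np.float64(53.93289984604843), np.float64(548.2683485683892))
sc1 [ 0.67387672 -0.21825532]
sc2 [ 0.67532577 -0.41785319]
sc3 [ 0.54170808 -0.21700698]
sc4 [ 0.54288528 -0.41443278]
```

View pics/c3.png

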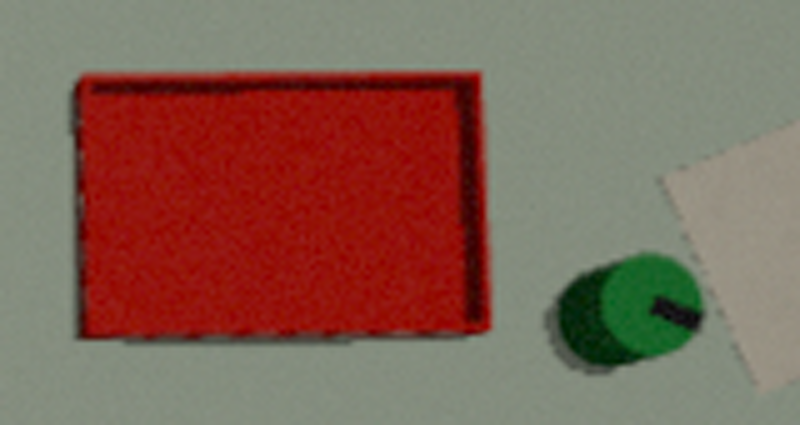

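```bash
cat > rel.py <<'E'
# usage: rel.py x y z yaw(deg of tool x in world) -> slide in tool axes AFTER turn, and turn needed
import sys,numpy as np
from station import get_obs
from scipy.spatial.transform import Rotation as Ro
o=get_obs();q=o["tool_rot"];R=Ro.from_quat([q[1],q[2],q[3],q[0]]).as_matrix()
y0=np.degrees(np.arctan2(R[1,0],R[0,0]))
x,y,z=map(float,sys.argv[1:4]);yt=float(sys.argv[4]) if len(sys.argv)>4 else y0
d=np.array([x,y,z])-o["tcp_pos"];a=np.radians(yt)
X=np.array([np.cos(a),np.sin(a),0]);Y=np.array([np.sin(a),-np.cos(a),0])
print("t",round(o["time_s"],2),"tcp",np.round(o["tcp_pos"],4),"yaw",round(y0,2),"q7",round(o["q"][6],2),"gap",round(o["finger_gap"],4),"tilt",round(R[2,2],4))
print("turn(tool)",round(y0-yt,2),"slide after turn",np.round([d@X,d@Y,-d[2]],4))
E
python3 -m creep '{"fingers":[0,0,0,0,0],"slide":[[0,0,-0.04],[0,0,-0.04],[0,0,-0.04],[0,0,-0.04],[0,0,0]],"yaw":[6.7,6.7,0,0,0]}' 20
python3 rel.py 0.5 -0.40 0.40 1.1
```

```text
time_s: 0.52
tcp_pos: [0.1826, -0.7041, 0.4065]
tool_rot: [0.006, 1.0, 0.01, 0.002]
force: [0.8, 0.0, 0.4]
finger_gap: 0.0928
t 0.52 tcp [ 0.1826 -0.7041  0.4065] yaw 1.13 q7 -0.28 gap 0.0928 tilt -0.9999
turn(tool) 0.03 slide after turn [ 0.3232 -0.2979  0.0065]
```

```bash
python3 -m creep '{"fingers":[0,0,0,0,0,0,0,0,0,0,0,0],"slide":[[0.027,-0.025,0],[0.027,-0.025,0],[0.027,-0.025,0],[0.027,-0.025,0],[0.027,-0.025,0],[0.027,-0.025,0],[0.027,-0.025,0],[0.027,-0.025,0],[0.027,-0.025,0],[0.027,-0.025,0],[0.027,-0.025,0],[0.027,-0.025,0]],"yaw":[0,0,0,0,0,0,0,0,0,0,0,0]}'
python3 rel.py 0.42 0.088 0.20 1.1
```

```text
time_s: 1.52
tcp_pos: [0.5009, -0.3938, 0.3972]
tool_rot: [-0.0, 1.0, 0.01, -0.0]
force: [-0.4, -0.9, -0.5]
finger_gap: 0.093
t 1.52 tcp [ 0.5009 -0.3938  0.3972] yaw 1.14 q7 -0.98 gap 0.093 tilt -1.0
turn(tool) 0.04 slide after turn [-0.0716 -0.4833  0.1972]
```

```bash
python3 -m creep '{"fingers":[1,1,1,1,1,1,1,1,1,1,1,1],"slide":[[-0.0055,-0.041,0.008],[-0.0055,-0.041,0.008],[-0.0055,-0.041,0.008],[-0.0055,-0.041,0.008],[-0.0055,-0.041,0.008],[-0.0055,-0.041,0.008],[-0.0055,-0.041,0.008],[-0.0055,-0.041,0.008],[-0.0055,-0.041,0.008],[-0.0055,-0.041,0.008],[-0.0055,-0.041,0.008],[-0.0055,-0.041,0.008]],"yaw":[0,0,0,0,0,0,0,0,0,0,0,0]}'
python3 rel.py 0.428 0.105 0.070 1.1; python3 snap.py b; python3 meas.py b | grep -E "^red|white.*(37|45)"
```

```text
time_s: 2.52
tcp_pos: [0.4241, 0.0914, 0.3023]
tool_rot: [-0.0, 1.0, 0.01, 0.0]
force: [0.8, -0.6, -1.2]
finger_gap: 0.0174
t 2.52 tcp [0.4241 0.0914 0.3023] yaw 1.12 q7 -1.98 gap 0.0174 tilt -1.0
turn(tool) 0.02 slide after turn [ 0.0042 -0.0135  0.2323]
2.6167 [0.42337014 0.09547309 0.30178577] [-8.67279311e-04  9.99895457e-01  1.44180228e-02 -6.65275141e-04] 0.009632215189702647 [-0.58231995 -0.74433414  0.06537179]
red [ 396  110   91   64 4511] [436.7 145.3] z.09 [ 0.8226 -0.3343] z.085 [ 0.8241 -0.3355] rim z.032 [ 0.8402 -0.348 ]
red [ 386  210   82   53 3943] [424.8 236.2] z.09 [ 0.601  -0.3016] z.085 [ 0.6016 -0.3026] rim z.032 [ 0.6088 -0.3137]
red [176 216   9   9  80] [180. 220.] z.09 [0.6357 0.2779] z.085 [0.6365 0.2791] rim z.032 [0.645  0.2914]
red [176 250   9   9  77] [179.8 254. ] z.09 [0.5551 0.2756] z.085 [0.5556 0.2768] rim z.032 [0.5609 0.2891]
red [175 284   9   9  67] [178.7 287.4] z.09 [0.4767 0.2756] z.085 [0.4769 0.2767] rim z.032 [0.479 0.289]
red [267 305   6   6  26] [269.7 307.5] z.09 [0.4313 0.0632] z.085 [0.4314 0.0635] rim z.032 [0.4316 0.0672]
red [ 57 401  33  16 247] [ 72.8 408.3] z.09 [0.2017 0.5064] z.085 [0.2009 0.5084] rim z.032 [0.1918 0.53  ]
```

View pics/b_top.png

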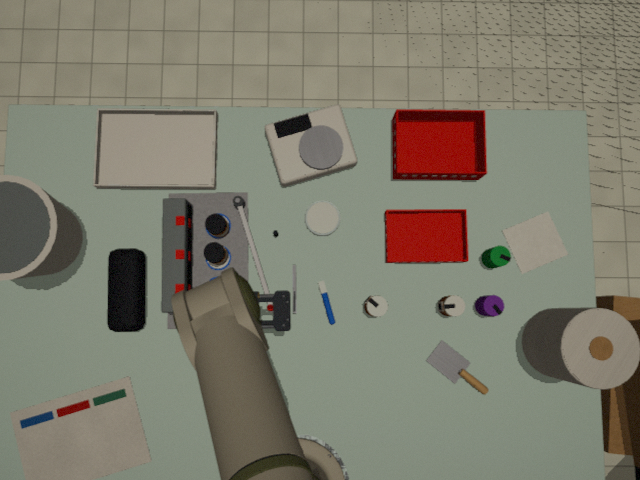

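View pics/b_side.png

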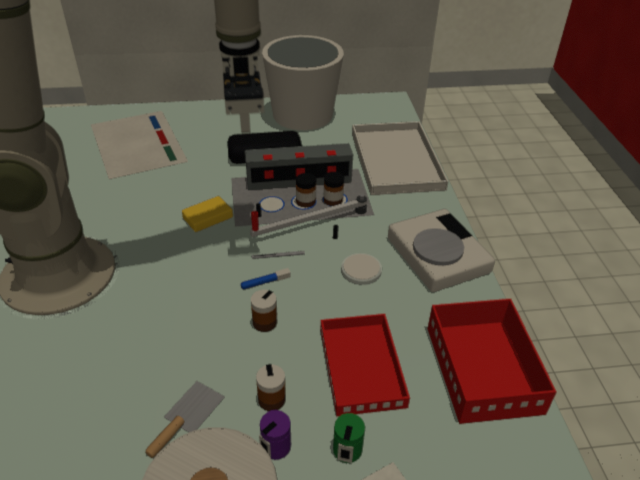

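Both pictures show the same scene with no further new jar: two amber white lids at (375,306) and (452,306). The gripper is above the peg (270,308). Next I'll go down beside the peg and push it.

```bash
python3 -m creep '{"fingers":[1,1,1,1,1,1,1,1,1],"slide":[[0.002,-0.006,0],[0.002,-0.004,0.03],[0,0,0.04],[0,0,0.04],[0,0,0.04],[0,0,0.04],[0,0,0.03],[0,0,0.012],[0,0,0]],"yaw":[0,0,0,0,0,0,0,0,0]}'
python3 rel.py 0.4316 0.089 0.070 1.1
```

```text
time_s: 3.37
tcp_pos: [0.4281, 0.0985, 0.068]
tool_rot: [0.001, 1.0, 0.009, -0.002]
force: [0.5, -0.8, -0.8]
finger_gap: 0.001
t 3.37 tcp [0.4281 0.0985 0.068 ] yaw 1.07 q7 -2.25 gap 0.001 tilt -1.0
turn(tool) -0.03 slide after turn [ 0.0033  0.0096 -0.002 ]
```

```bash
python3 -m creep '{"fingers":[1,1,1,1,1,1,1,1,1,1,1,1],"slide":[[0.003,0.010,0],[0.003,0.010,0],[0.004,0.010,0],[0.005,0.010,0],[0.006,0.010,0],[0.006,0.010,0],[0.007,0.010,0],[0.007,0.010,0],[0.007,0.010,0],[0.007,0.010,0],[0.006,0.007,0],[0,0,0]],"yaw":[0,0,0,0,0,0,0,0,0,0,0,0]}'
python3 rel.py 0.4956 -0.0175 0.070 1.1
```

```text
time_s: 4.37
tcp_pos: [0.4937, -0.0083, 0.0717]
tool_rot: [0.0, 1.0, 0.008, 0.001]
force: [0.9, -0.1, 0.7]
finger_gap: 0.001
t 4.37 tcp [ 0.4937 -0.0083  0.0717] yaw 0.93 q7 -2.04 gap 0.001 tilt -1.0
turn(tool) -0.17 slide after turn [0.0017 0.0093 0.0017]
```

```bash
python3 -m creep '{"fingers":[1,1,1,1],"slide":[[0.002,0.003,0],[0.001,0.003,0],[0.001,0.003,0],[0,0,0]],"yaw":[0,0,0,0]}'
python3 -m creep '{"fingers":[1,1,1,1],"slide":[[0.001,0.002,0],[0.001,0.002,0],[0.001,0.002,0],[0,0,0]],"yaw":[0,0,0,0]}'; python3 rel.py 0.4956 -0.0175 0.070 1.1
```

```text
time_s: 4.7
tcp_pos: [0.4968, -0.0146, 0.0709]
tool_rot: [-0.0, 1.0, 0.01, 0.001]
force: [1.1, 1.0, 0.4]
finger_gap: 0.0007
time_s: 5.03
tcp_pos: [0.4995, -0.02, 0.0707]
tool_rot: [-0.0, 1.0, 0.01, 0.0]
force: [2.4, 4.7, 0.9]
finger_gap: 0.0004
t 5.03 tcp [ 0.4995 -0.02    0.0707] yaw 1.19 q7 -2.01 gap 0.0004 tilt -1.0
turn(tool) 0.09 slide after turn [-0.0039 -0.0026  0.0007]
```

```bash
python3 -m creep '{"fingers":[1,1,1,1],"slide":[[0.001,0.002,0],[0.001,0.002,0],[0,0,0],[0,0,0]],"yaw":[0,0,0,0]}';python3 -m creep '{"fingers":[1,1],"slide":[[0,0,0],[0,0,0]],"yaw":[0,0]}'
```

```text
time_s: 5.37
tcp_pos: [0.4997, -0.0205, 0.0706]
tool_rot: [-0.002, 1.0, 0.012, -0.001]
force: [-4.5, 19.9, 6.8]
finger_gap: 0.0003
time_s: 5.53
tcp_pos: [0.4997, -0.0205, 0.0706]
tool_rot: [-0.002, 1.0, 0.012, -0.001]
force: [-6.6, 19.3, 6.5]
finger_gap: 0.0005
```

Contact force rose to 20 N with no further motion, so the gate is at its open stop. Next is the middle old jar.

```bash
python3 -m creep '{"fingers":[1,1,1,1,0.22,0.22,0.22,0.22],"slide":[[0,-0.01,0],[0,-0.01,-0.01],[0,-0.01,-0.03],[0,-0.01,-0.04],[0,-0.02,-0.04],[0,-0.03,0],[0,-0.03,0],[0,0,0]],"yaw":[0,0,0,0,0,0,0,0]}'
python3 rel.py 0.561 0.1984 0.050 1.1; python3 snap.py c; python3 meas.py c | grep -E "^red|black|blue"
```

```text
time_s: 6.2
tcp_pos: [0.4989, 0.0993, 0.1898]
tool_rot: [-0.001, 1.0, 0.013, 0.001]
force: [-0.8, 1.1, 0.1]
finger_gap: 0.0225
t 6.2 tcp [0.4989 0.0993 0.1898] yaw 1.43 q7 -2.11 gap 0.0225 tilt -1.0
turn(tool) 0.33 slide after turn [ 0.064  -0.0979  0.1398]
6.3 [0.49839785 0.09447769 0.1884598 ] [ 3.56322215e-04  9.99939421e-01  1.09991035e-02 -2.15562083e-04] 0.030435701350388887 [ 0.62892229 -1.12126031 -0.96877287]
red [ 396  110   91   64 4544] [436.6 145.4] z.09 [ 0.8225 -0.3341] z.085 [ 0.824  -0.3353] rim z.032 [ 0.8402 -0.3478]
red [ 386  210   82   53 3957] [424.8 236.1] z.09 [ 0.6012 -0.3016] z.085 [ 0.6018 -0.3026] rim z.032 [ 0.609  -0.3138]
red [176 216   9   9  80] [180. 220.] z.09 [0.6357 0.2779] z.085 [0.6365 0.2791] rim z.032 [0.645  0.2914]
red [176 250   9   9  73] [179.6 254. ] z.09 [0.555  0.2762] z.085 [0.5555 0.2773] rim z.032 [0.5608 0.2897]
red [313 277   6   7  29] [315.2 280.3] z.09 [ 0.4952 -0.0425] z.085 [ 0.4954 -0.0425] rim z.032 [ 0.4983 -0.0431]
red [175 284   9   9  79] [179.1 288. ] z.09 [0.4753 0.2747] z.085 [0.4755 0.2758] rim z.032 [0.4776 0.2881
[... 896 characters left out ...]
4] z.072 [ 0.5535 -0.4968] z.036 [ 0.557  -0.5095] [ 0.5605 -0.5223]
black [199 282   6  10  31] [200.6 287.7] z.072 [0.477  0.2281] z.036 [0.4784 0.235 ] [0.4798 0.242 ]
black [475 297  10  18  73] [479.3 304.4] z.072 [ 0.4412 -0.4323] z.036 [ 0.4416 -0.4433] [ 0.4421 -0.4543]
black [369 299   9   7  26] [372.8 302.2] z.072 [ 0.445  -0.1793] z.036 [ 0.4456 -0.1834] [ 0.4461 -0.1875]
black [445 305   9   3  27] [449. 306.] z.072 [ 0.437 -0.36 ] z.036 [ 0.4373 -0.3691] [ 0.4376 -0.3781]
black [493 305   8   9  34] [496.6 309.1] z.072 [ 0.4303 -0.4732] z.036 [ 0.4305 -0.4853] [ 0.4306 -0.4974]
black [289 327  13   8  31] [294.7 330. ] z.072 [0.3792 0.0049] z.036 [0.3779 0.0058] [0.3767 0.0066]
```

View pics/c_top.png

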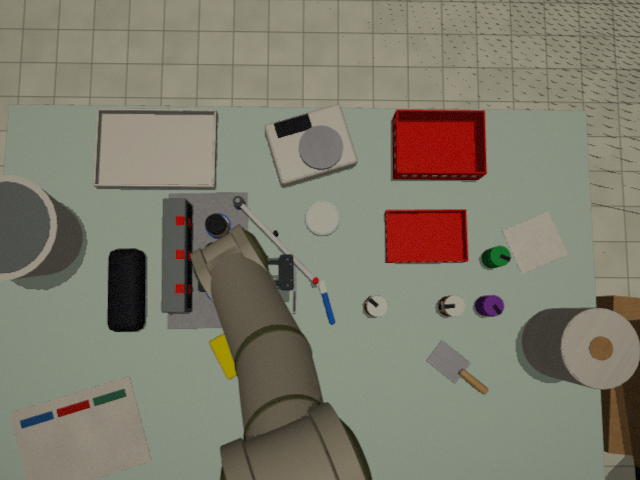

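View pics/c_side.png

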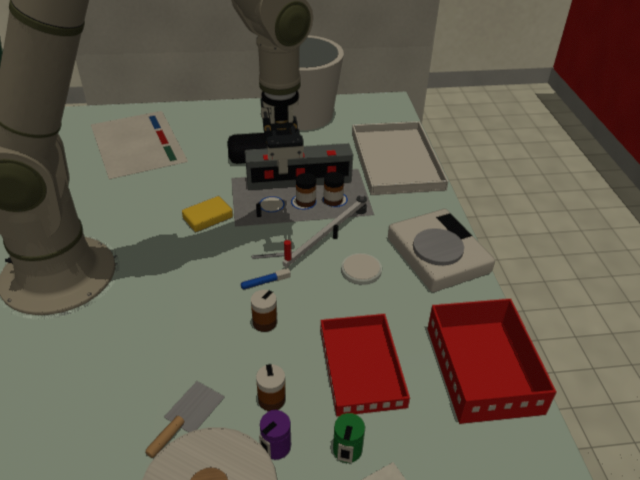

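The peg is now at (315,280), which gives (0.4954,-0.0425) and matches fully open. The black lids are unmoved. I'll move over the middle old jar and check its alignment before going down.

```bash
python3 -m creep '{"fingers":[0.22,0.22,0.22,0.22,0.22,0.22],"slide":[[0.016,-0.026,0],[0.016,-0.026,0],[0.016,-0.026,0],[0.015,-0.026,0],[0,0,0],[0,0,0]],"yaw":[0,0,0,0,0,0]}'
python3 rel.py 0.561 0.1984 0.050 1.1
```

```text
time_s: 6.8
tcp_pos: [0.5599, 0.1989, 0.1873]
tool_rot: [0.0, 1.0, 0.01, -0.001]
force: [-0.6, -0.8, -0.1]
finger_gap: 0.0695
t 6.8 tcp [0.5599 0.1989 0.1873] yaw 1.17 q7 -2.24 gap 0.0695 tilt -1.0
turn(tool) 0.07 slide after turn [0.0011 0.0005 0.1373]
```

```bash
python3 -m creep '{"fingers":[0.22,0.22,0.22,0.22,0.22,0.22,1,1,1,1,1,1],"slide":[[0.001,0,0.03],[0,0,0.04],[0,0,0.03],[0,0,0.025],[0,0,0.012],[0,0,0],[0,0,0],[0,0,0],[0,0,0],[0,0,0],[0,0,0],[0,0,0]],"yaw":[0,0,0,0,0,0,0,0,0,0,0,0]}' 20
python3 rel.py 0.561 0.1984 0.20 1.1
```

```text
time_s: 7.8
tcp_pos: [0.5616, 0.1992, 0.0524]
tool_rot: [-0.0, 1.0, 0.01, 0.001]
force: [-0.9, -1.7, 8.3]
finger_gap: 0.0498
t 7.8 tcp [0.5616 0.1992 0.0524] yaw 1.13 q7 -2.33 gap 0.0498 tilt -1.0
turn(tool) 0.03 slide after turn [-0.0006  0.0008 -0.1476]
```

```bash
python3 -m creep '{"fingers":[1,1,1,1,1,1,1,1,1,1,1,1],"slide":[[0,0,-0.02],[0,0,-0.035],[0,0,-0.035],[0,0.02,-0.03],[0.005,0.04,0],[0.005,0.04,0],[0.005,0.04,0],[0.005,0.04,0],[0.005,0.04,0],[0.005,0.04,0],[0.005,0.04,0],[0.005,0.04,0]],"yaw":[0,0,0,0,0,0,0,0,0,0,0,0]}'
python3 rel.py 0.608 -0.275 0.20 1.1
```

```text
time_s: 8.8
tcp_pos: [0.6074, -0.1421, 0.1716]
tool_rot: [0.0, 1.0, 0.01, 0.0]
force: [0.9, 0.5, -1.8]
finger_gap: 0.0498
t 8.8 tcp [ 0.6074 -0.1421  0.1716] yaw 1.14 q7 -1.69 gap 0.0498 tilt -1.0
turn(tool) 0.04 slide after turn [-0.002   0.1328 -0.0284]
```

```bash
python3 -m creep '{"fingers":[1,1,1,1,1,1],"slide":[[-0.001,0.04,0],[-0.001,0.04,0],[0,0.03,0],[0,0.008,0],[0,0,0],[0,0,0]],"yaw":[0,0,0,0,0,0]}'
python3 rel.py 0.608 -0.275 0.058 1.1; python3 snap.py d
```

```text
time_s: 9.3
tcp_pos: [0.6078, -0.2574, 0.1711]
tool_rot: [-0.0, 1.0, 0.01, 0.0]
force: [0.7, 0.5, -1.5]
finger_gap: 0.05
t 9.3 tcp [ 0.6078 -0.2574  0.1711] yaw 1.12 q7 -1.51 gap 0.05 tilt -1.0
turn(tool) 0.02 slide after turn [-1.000e-04  1.760e-02  1.131e-01]
9.4 [ 0.60830069 -0.25564701  0.17121622] [-5.11050141e-04  9.99936639e-01  1.12445565e-02  1.28717145e-04] 0.04978803624477979 [-0.21090846  0.13744387 -1.09101361]
```

View pics/d_side.png

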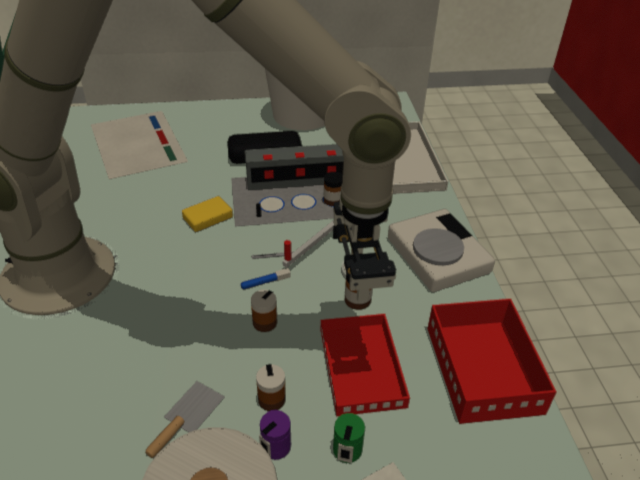

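The jar is held, at (358,295). The basket is at (362,365) and the middle place is free. I'll cross-check the basket centre from the side view.

Run:
```python
from h import *
c=[w("side",*p,.032) for p in((321,322),(387,316),(406,402),(334,412))]
print(np.round(c,4)); m=np.mean([w("side",321,322,.032),w("side",387,316,.032),w("side",406,402-0,.032)],0)
print(np.mean([c[0],c[2]],0))
c=[w("top",*p,.032) for p in((386,210),(466,210),(468,262),(386,262.5))];print(np.round(c,4),np.mean(c,0))
```

```text
[[ 0.5442 -0.229 ]
 [ 0.6763 -0.228 ]
 [ 0.668  -0.4275]
 [ 0.5406 -0.4329]]
[ 0.60612857 -0.32825124]
[[ 0.6739 -0.2183]
 [ 0.6753 -0.4179]
 [ 0.5454 -0.4194]
 [ 0.5429 -0.217 ]] [ 0.60938279 -0.31814256]
```

```bash
python3 -m creep '{"fingers":[1,1,1,1,1,1,1,1,1],"slide":[[0,0.015,0],[0,0.0095,0.01],[0,0,0.03],[0,0,0.03],[0,0,0.02],[0,0,0.012],[0,0,0.006],[0,0,0],[0,0,0]],"yaw":[0,0,0,0,0,0,0,0,0]}'
python3 rel.py 0.608 -0.281 0.0565 1.1
```

```text
time_s: 10.15
tcp_pos: [0.609, -0.2826, 0.0634]
tool_rot: [0.0, 1.0, 0.01, 0.0]
force: [-0.1, 0.8, -0.5]
finger_gap: 0.0494
t 10.15 tcp [ 0.609  -0.2826  0.0634] yaw 1.15 q7 -1.53 gap 0.0494 tilt -1.0
turn(tool) 0.05 slide after turn [-0.001  -0.0016  0.0069]
```

```bash
python3 -m creep '{"fingers":[1,1,1,1],"slide":[[0,0,0.003],[0,0,0.002],[0,0,0.001],[0,0,0]],"yaw":[0,0,0,0]}'
python3 -m creep '{"fingers":[0.25,0.25,0.25,0.25,0.25,0.25,0.25,0.25,0.25,0.25],"slide":[[0,0,0],[0,0,0],[0,0,0],[0,0,0],[0,0,0],[0,0,-0.02],[0,0,-0.04],[0,0,-0.04],[0,0,-0.03],[0,0,0]],"yaw":[0,0,0,0,0,0,0,0,0,0]}'
python3 rel.py 0.6295 0.1967 0.185 1.1
```

```text
time_s: 10.48
tcp_pos: [0.6086, -0.2827, 0.0573]
tool_rot: [0.0, 1.0, 0.01, 0.0]
force: [0.3, -0.1, -1.0]
finger_gap: 0.0499
time_s: 11.32
tcp_pos: [0.6115, -0.2833, 0.1937]
tool_rot: [0.002, 1.0, 0.01, 0.004]
force: [0.5, -0.5, -0.3]
finger_gap: 0.0699
t 11.32 tcp [ 0.6115 -0.2833  0.1937] yaw 1.13 q7 -1.46 gap 0.0699 tilt -1.0
turn(tool) 0.03 slide after turn [ 0.0273 -0.4796  0.0087]
```

```bash
python3 snap.py e; python3 -m creep '{"fingers":[0.22,0.22,0.22,0.22,0.22,0.22,0.22,0.22,0.22,0.22,0.22,0.22],"slide":[[0.003,-0.04,0],[0.003,-0.04,0],[0.003,-0.04,0],[0.003,-0.04,0],[0.002,-0.04,0],[0.002,-0.04,0],[0.002,-0.04,0],[0.002,-0.04,0],[0.002,-0.04,0],[0.002,-0.04,0],[0.002,-0.04,0],[0.002,-0.04,0]],"yaw":[0,0,0,0,0,0,0,0,0,0,0,0]}'
python3 -m creep '{"fingers":[0.22,0.22],"slide":[[0,0,0],[0,0,0]],"yaw":[0,0]}'
python3 rel.py 0.6295 0.1967 0.050 1.1; python3 snap.py f; python3 meas.py f | grep -E "black|^red"
```

```text
11.4167 [ 0.60892247 -0.28286994  0.18836409] [6.59573200e-04 9.99950925e-01 9.81222868e-03 1.19681445e-03] 0.06934988507528829 [-0.58225114 -0.05123994 -0.88510146]
time_s: 12.42
tcp_pos: [0.6258, 0.1995, 0.1849]
tool_rot: [0.001, 1.0, 0.01, -0.001]
force: [0.3, 0.0, 0.6]
finger_gap: 0.0724
time_s: 12.58
tcp_pos: [0.6254, 0.2012, 0.185]
tool_rot: [-0.0, 1.0, 0.013, -0.001]
force: [-0.3, -0.7, -0.6]
finger_gap: 0.0721
t 12.58 tcp [0.6254 0.2012 0.185 ] yaw 1.45 q7 -2.19 gap 0.0721 tilt -1.0
turn(tool) 0.35 slide after turn [0.004  0.0046 0.135 ]
12.6833 [0.62629802 0.19673612 0.18532883] [ 8.88732304e-04  9.99950320e-01  9.85781272e-03 -1.17988119e-03] 0.0722646075720638 [-0.45500953 -0.33968745 -0.27567921]
red [ 396  110   91   64 4553] [436.7 145.4] z.09 [ 0.8224 -0.3343] z.085 [ 0.8239 -0.3354] rim z.032 [ 0.8401 -0.3479]
red [ 386  210   82   53 3514] [426.4 236.2] z.09 [ 0.6011 -0.3053] z.085 [ 0.6018 -0.3064] rim z.032 [ 0.6089 -0.3177]
red [313 277   6   7  29] [315.2 280.3] z.09 [ 0.4952 -0.0425] z.085 [ 0.4954 -0.0425] rim z.032 [ 0.4983 -0.0431]
red [175 284   9   9  79] [
[... 650 characters left out ...]
72 [ 0.5496 -0.4524] z.036 [ 0.5529 -0.464 ] [ 0.5563 -0.4755]
black [500 255  10   6  30] [504.7 257.3] z.072 [ 0.5537 -0.4966] z.036 [ 0.5572 -0.5094] [ 0.5607 -0.5221]
black [185 285   7  27 119] [187.1 301. ] z.072 [0.4456 0.2591] z.036 [0.4462 0.2669] [0.4468 0.2747]
black [475 297  11  18  61] [479.3 304. ] z.072 [ 0.4419 -0.4321] z.036 [ 0.4424 -0.4431] [ 0.4428 -0.4541]
black [369 299   9   7  26] [372.8 302.2] z.072 [ 0.445  -0.1793] z.036 [ 0.4456 -0.1834] [ 0.4461 -0.1875]
black [445 305   9   3  27] [449. 306.] z.072 [ 0.437 -0.36 ] z.036 [ 0.4373 -0.3691] [ 0.4376 -0.3781]
black [493 305   8   9  33] [496.6 309.1] z.072 [ 0.4302 -0.4731] z.036 [ 0.4304 -0.4852] [ 0.4305 -0.4973]
```

View pics/f_side.png

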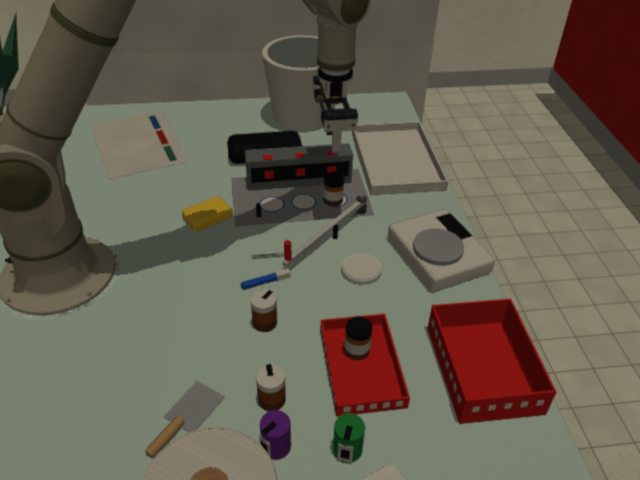

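View pics/f_top.png

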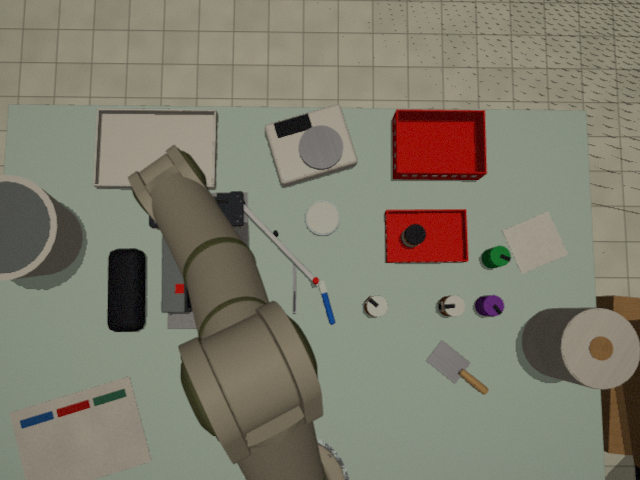

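The first old jar stands in the basket at top (414,234). The second is still on place 3 at side (333,190). I'll pick it now.

```bash
python3 -m creep '{"fingers":[0.22,0.22,0.22,0.22,0.22,0.22,1,1,1,1,1,1],"slide":[[0.004,0,0.025],[0,0,0.04],[0,0,0.03],[0,0,0.025],[0,0,0.012],[0,0,0],[0,0,0],[0,0,0],[0,0,0],[0,0,0],[0,0,0],[0,0,0]],"yaw":[0,0,0,0,0,0,0,0,0,0,0,0]}' 20
python3 -m creep '{"fingers":[1,1,1,1,1,1,1,1,1,1,1,1],"slide":[[0,0,-0.02],[0,0,-0.035],[0,0,-0.035],[0,0.02,-0.03],[0,0.04,0],[0,0.04,0],[0,0.04,0],[0,0.04,0],[0,0.04,0],[0,0.04,0],[0,0.04,0],[0,0.04,0]],"yaw":[0,0,0,0,0,0,0,0,0,0,0,0]}'
python3 rel.py 0.607 -0.365 0.19 1.1
```

```text
time_s: 13.68
tcp_pos: [0.6317, 0.1981, 0.0565]
tool_rot: [-0.0, 1.0, 0.01, 0.001]
force: [-0.8, -1.8, 7.9]
finger_gap: 0.0495
time_s: 14.68
tcp_pos: [0.6373, -0.1439, 0.1754]
tool_rot: [0.0, 1.0, 0.01, 0.0]
force: [0.6, -0.5, -1.7]
finger_gap: 0.0497
t 14.68 tcp [ 0.6373 -0.1439  0.1754] yaw 1.15 q7 -1.69 gap 0.0497 tilt -1.0
turn(tool) 0.05 slide after turn [-0.0345  0.2205 -0.0146]
```

```bash
python3 -m creep '{"fingers":[1,1,1,1,1,1,1,1],"slide":[[-0.005,0.037,0],[-0.006,0.037,0],[-0.006,0.037,0],[-0.006,0.037,0],[-0.006,0.037,0],[-0.005,0.03,0],[0,0,0],[0,0,0]],"yaw":[0,0,0,0,0,0,0,0]}'
python3 rel.py 0.608 -0.365 0.0615 1.1
```

```text
time_s: 15.35
tcp_pos: [0.6066, -0.3603, 0.1748]
tool_rot: [0.0, 1.0, 0.008, -0.0]
force: [-0.7, 0.4, -2.0]
finger_gap: 0.0495
t 15.35 tcp [ 0.6066 -0.3603  0.1748] yaw 0.89 q7 -1.37 gap 0.0495 tilt -1.0
turn(tool) -0.21 slide after turn [0.0013 0.0047 0.1133]
```

```bash
python3 -m creep '{"fingers":[1,1,1,1,1,1,1,1],"slide":[[0.001,0.005,0.01],[0,0,0.03],[0,0,0.03],[0,0,0.02],[0,0,0.01],[0,0,0.006],[0,0,0],[0,0,0]],"yaw":[0,0,0,0,0,0,0,0]}'
python3 rel.py 0.608 -0.365 0.0615 1.1
```

```text
time_s: 16.02
tcp_pos: [0.6099, -0.3621, 0.0697]
tool_rot: [0.0, 1.0, 0.01, 0.0]
force: [0.4, -0.1, -1.7]
finger_gap: 0.0496
t 16.02 tcp [ 0.6099 -0.3621  0.0697] yaw 1.19 q7 -1.42 gap 0.0496 tilt -1.0
turn(tool) 0.09 slide after turn [-0.002   0.0029  0.0082]
```

```bash
python3 -m creep '{"fingers":[1,1,1,1],"slide":[[0,0.003,0.003],[0,0,0.003],[0,0,0.001],[0,0,0]],"yaw":[0,0,0,0]}'
python3 -m creep '{"fingers":[0.36,0.36,0.36,0.36,0.36,0.36,0.36,0.36,0.36,0.36],"slide":[[0,0,0],[0,0,0],[0,0,0],[0,0,0],[0,0,0],[0,0,-0.02],[0,0,-0.04],[0,0,-0.04],[0,0,-0.03],[0,0,0]],"yaw":[0,0,0,0,0,0,0,0,0,0]}'
python3 snap.py g; python3 meas.py g | grep -E "black|white"
python3 - <<'E'
import cv2
a=cv2.imread("pics/g_top.png")
cv2.imwrite("pics/g2.png",cv2.resize(a[285:325,350:510],None,fx=5,fy=5,interpolation=cv2.INTER_CUBIC))
E
```

```text
time_s: 16.35
tcp_pos: [0.6091, -0.3658, 0.0621]
tool_rot: [0.0, 1.0, 0.01, 0.0]
force: [-0.1, -0.2, -1.8]
finger_gap: 0.0499
time_s: 17.18
tcp_pos: [0.6122, -0.3666, 0.1992]
tool_rot: [0.002, 1.0, 0.01, 0.004]
force: [1.1, -0.8, 1.0]
finger_gap: 0.0595
17.2833 [ 0.60966146 -0.36586851  0.1936378 ] [8.25591002e-04 9.99950287e-01 9.86038877e-03 1.23078889e-03] 0.0593208087858283 [-0.77428111 -0.07574291 -0.76796405]
white [207 215  22  22 370] [217.6 225.3] z.072 [0.6264 0.1917] z0 [0.6374 0.2036]
white [207 247  22  21 377] [217.6 257. ] z.072 [0.5503 0.1899] z0 [0.5571 0.2018]
white [207 278  22  23 395] [217.6 289. ] z.072 [0.4743 0.188 ] z0 [0.477  0.1997]
black [274 115  37  23 494] [292.3 125.6] z.072 [0.8746 0.0152] z.036 [0.8869 0.0164] [0.8991 0.0175]
black [480 166  20  50 468] [488.6 192.2] z.072 [ 0.7122 -0.4626] z.036 [ 0.72   -0.4744] [ 0.7278 -0.4863]
black [185 201   8 111 623] [188.2 258.8] z.072 [0.5456 0.2596] z.036 [0.5488 0.2674] [0.5521 0.2752]
black [ 431  202   50   44 1081] [446.7 222.3] z.072 [ 0.6376 -0.359 ] z.036 [ 0.6433 -0.368 ] [ 0.6491 -0.377 ]
black [
[... 154 characters left out ...]
7 -0.281 ] z.036 [ 0.6127 -0.2879] [ 0.6177 -0.2948]
black [482 250  12  18  66] [486.4 258.5] z.072 [ 0.5504 -0.4523] z.036 [ 0.5538 -0.4639] [ 0.5572 -0.4754]
black [476 297   9  13  43] [479.2 302.6] z.072 [ 0.4453 -0.4321] z.036 [ 0.4458 -0.4431] [ 0.4464 -0.4541]
black [369 299   9   7  26] [372.8 302.2] z.072 [ 0.445  -0.1793] z.036 [ 0.4456 -0.1834] [ 0.4461 -0.1875]
black [444 305  10   3  28] [448.8 306. ] z.072 [ 0.437  -0.3596] z.036 [ 0.4374 -0.3686] [ 0.4377 -0.3777]
black [493 305   8   9  33] [496.6 309.1] z.072 [ 0.4302 -0.4731] z.036 [ 0.4304 -0.4852] [ 0.4305 -0.4973]
black [504 305  19  25 118] [510.8 314.6] z.072 [ 0.4173 -0.5065] z.036 [ 0.4171 -0.5196] [ 0.4169 -0.5326]
```

View pics/g_side.png

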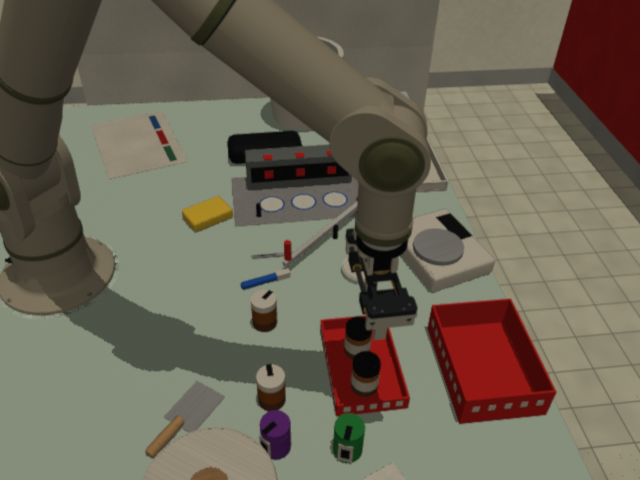

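View pics/g_top.png

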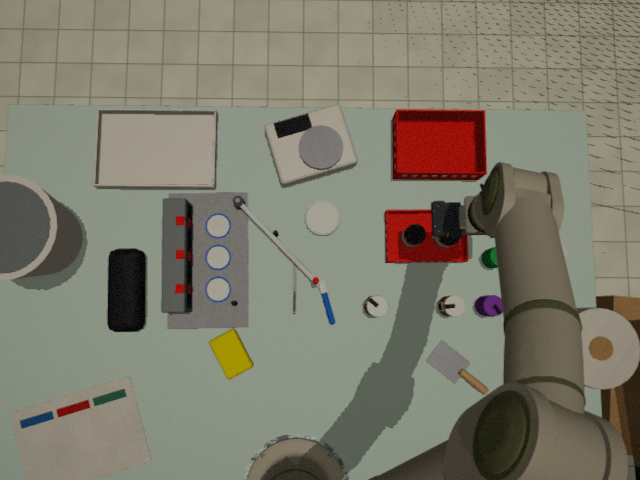

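View pics/g2.png

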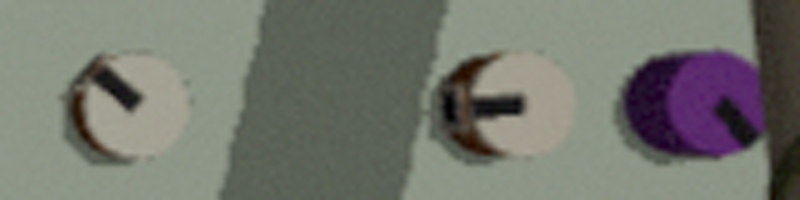

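Both finished jars stand in the basket (side 358,335 and 366,372) and all three places are clear. Now I'll measure the new jars' lid centres and stripe directions.

```bash
cat > lids.py <<'E'
import sys,cv2,numpy as np
from h import *
im=cv2.imread(f"pics/{sys.argv[1]}_top.png"); hsv=cv2.cvtColor(im,cv2.COLOR_BGR2HSV)
for a in sys.argv[2:]:
    u,v=map(int,a.split(","));r=20
    c=cv2.resize(hsv[v-r:v+r,u-r:u+r],None,fx=8,fy=8,interpolation=cv2.INTER_CUBIC)
    V=c[...,2].astype(int);S=c[...,1]
    bgr=cv2.resize(im[v-r:v+r,u-r:u+r],None,fx=8,fy=8,interpolation=cv2.INTER_CUBIC).astype(int)
    wm=((V>140)&(bgr[...,2]>=bgr[...,1]-3)).astype(np.uint8)
    wm=cv2.morphologyEx(wm,cv2.MORPH_OPEN,np.ones((17,17)))
    s=max(cv2.findContours(wm,cv2.RETR_EXTERNAL,cv2.CHAIN_APPROX_NONE)[0],key=cv2.contourArea)
    (x,y),R=cv2.minEnclosingCircle(cv2.convexHull(s))
    Y,X=np.mgrid[:V.shape[0],:V.shape[1]]
    d=(np.hypot(X-x,Y-y)<R*0.97)&(V<80)
    n,l,st,ce=cv2.connectedComponentsWithStats(d.astype(np.uint8))
    k=1+np.argmax(st[1:,4]);pts=np.argwhere(l==k)[:,::-1]
    f=lambda p:w("top",(p[0]+.5)/8-.5+u-r,(p[1]+.5)/8-.5+v-r,.072)
    C=f((x,y));D=f(pts.mean(0));W=np.array([f(p) for p in pts[::7]]);W=W-W.mean(0)
    ax=np.linalg.svd(W,full_matrices=False)[2][0]; 
    if ax@(D-C)<0: ax=-ax
    print("lid",C.round(4),"R",round(R/8,1),"stripe cen dir",round(float(np.degrees(np.arctan2(*(D-C)[::-1]))),1),"axis",round(float(np.degrees(np.arctan2(*ax[::-1]))),1))
E
python3 lids.py g 377,306 454,306; python3 lids.py a 377,306 454,306
```

```text
lid [ 0.437  -0.1899] R 10.7 stripe cen dir 52.0 axis 50.4
lid [ 0.4389 -0.3742] R 10.9 stripe cen dir 96.7 axis 94.6
lid [ 0.4369 -0.1906] R 10.6 stripe cen dir 53.5 axis 49.4
lid [ 0.4383 -0.3741] R 10.5 stripe cen dir 94.0 axis 94.8
```

```bash
python3 -m creep '{"fingers":[0.25,0.25,0.25,0.25,0.25,0.25,0.25,0.25,0.25,0.25,0.25,0.25],"slide":[[0,0,0],[0,0,0],[0,0,0],[0,0,0],[0,0,0],[0,0,0],[0,0,0],[0,0,0],[0,0,0],[0,0,0],[0,0,0],[0,0,0]],"yaw":[-7.1,-7.1,-7.1,-7.1,-7.1,-7.1,-7.1,-7.1,-7.1,-7.1,-7.1,-7.1]}'
python3 -m creep '{"fingers":[0.25,0.25,0.25,0.25],"slide":[[0,0,0],[0,0,0],[0,0,0],[0,0,0]],"yaw":[-4,-4,0,0]}'
python3 rel.py 0.438 -0.373 0.185 94
```

```text
time_s: 18.28
tcp_pos: [0.6083, -0.3652, 0.19]
tool_rot: [-0.001, 0.727, 0.687, -0.0]
force: [-0.2, 0.5, -0.6]
finger_gap: 0.0693
time_s: 18.62
tcp_pos: [0.6085, -0.3653, 0.1903]
tool_rot: [-0.001, 0.681, 0.733, -0.0]
force: [-0.3, -0.2, 0.5]
finger_gap: 0.0695
t 18.62 tcp [ 0.6085 -0.3653  0.1903] yaw 94.22 q7 -0.0 gap 0.0695 tilt -1.0
turn(tool) 0.22 slide after turn [ 0.0042 -0.1706  0.0053]
```

```bash
python3 -m creep '{"fingers":[0.22,0.22,0.22,0.22,0.22,0.22,0.22,0.22],"slide":[[0.001,-0.025,0],[0.001,-0.03,0],[0.001,-0.03,0],[0.001,-0.03,0],[0,-0.03,0],[0,-0.025,0],[0,0,0],[0,0,0]],"yaw":[0,0,0,0,0,0,0,0]}'
python3 rel.py 0.438 -0.373 0.050 94; python3 snap.py i
```

```text
time_s: 19.28
tcp_pos: [0.438, -0.3749, 0.1918]
tool_rot: [-0.0, 0.681, 0.732, -0.0]
force: [0.7, -0.1, 0.6]
finger_gap: 0.0725
t 19.28 tcp [ 0.438  -0.3749  0.1918] yaw 94.13 q7 0.07 gap 0.0725 tilt -1.0
turn(tool) 0.13 slide after turn [0.0019 0.0002 0.1418]
19.3833 [ 0.44025316 -0.37432757  0.19204037] [3.49261928e-04 6.80186982e-01 7.33038489e-01 3.46924951e-04] 0.07270323515822377 [-0.20377417  0.5661802   0.73435445]
```

View pics/i_side.png

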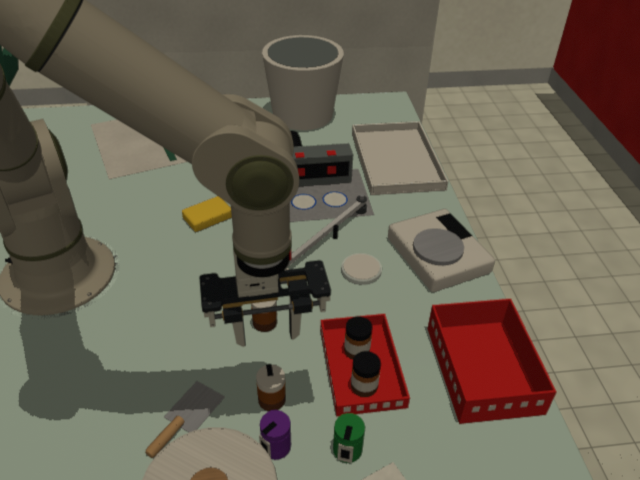

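The open fingers at (238,330) and (296,320) are above the outer new jar at (270,385), and nothing else has moved. I'll go down and grip.

```bash
python3 -m creep '{"fingers":[0.22,0.22,0.22,0.22,0.22,0.22,1,1,1,1,1,1],"slide":[[0.001,-0.001,0.03],[0,0,0.04],[0,0,0.03],[0,0,0.025],[0,0,0.015],[0,0,0],[0,0,0],[0,0,0],[0,0,0],[0,0,0],[0,0,0],[0,0,0]],"yaw":[0,0,0,0,0,0,0,0,0,0,0,0]}' 20
python3 rel.py 0.6374 0.2036 0.18 91.3
```

```text
time_s: 20.38
tcp_pos: [0.4388, -0.3739, 0.0531]
tool_rot: [0.001, 0.68, 0.733, 0.0]
force: [-0.9, 0.3, 6.6]
finger_gap: 0.0493
t 20.38 tcp [ 0.4388 -0.3739  0.0531] yaw 94.32 q7 -0.14 gap 0.0493 tilt -1.0
turn(tool) 3.02 slide after turn [ 0.5729  0.2116 -0.1269]
```

```bash
python3 -m creep '{"fingers":[1,1,1,1,1,1,1,1,1,1,1,1],"slide":[[0,0,-0.02],[0,0,-0.035],[0,0,-0.035],[0,0,-0.03],[0.03,0.01,0],[0.035,0.013,0],[0.038,0.014,0],[0.038,0.014,0],[0.038,0.014,0],[0.038,0.014,0],[0.038,0.014,0],[0.038,0.014,0]],"yaw":[0,0,0,3,0,0,0,0,0,0,0,0]}'
python3 -m creep '{"fingers":[1,1,1,1,1,1,1,1,1,1],"slide":[[0.038,0.014,0],[0.038,0.014,0],[0.038,0.014,0],[0.038,0.014,0],[0.038,0.014,0],[0.035,0.013,0],[0.03,0.012,0],[0.01,0.006,0],[0,0,0],[0,0,0]],"yaw":[0,0,0,0,0,0,0,0,0,0]}'
python3 rel.py 0.6374 0.2036 0.0545 91.3
```

```text
time_s: 21.38
tcp_pos: [0.5384, -0.0765, 0.1722]
tool_rot: [0.0, 0.699, 0.715, -0.0]
force: [0.7, 0.7, -2.6]
finger_gap: 0.0498
time_s: 22.22
tcp_pos: [0.6327, 0.1889, 0.1716]
tool_rot: [0.0, 0.699, 0.716, -0.001]
force: [-0.8, -0.6, -1.5]
finger_gap: 0.0498
t 22.22 tcp [0.6327 0.1889 0.1716] yaw 91.38 q7 -0.9 gap 0.0498 tilt -1.0
turn(tool) 0.08 slide after turn [0.0146 0.005  0.1171]
```

```bash
python3 -m creep '{"fingers":[1,1,1,1,1,1,1,1,1],"slide":[[0.01,0.005,0],[0.005,0,0.01],[0,0,0.03],[0,0,0.03],[0,0,0.02],[0,0,0.012],[0,0,0.005],[0,0,0],[0,0,0]],"yaw":[0,0,0,0,0,0,0,0,0]}'
python3 rel.py 0.6374 0.2036 0.0545 91.3;python3 snap.py j
python3 - <<'E'
import cv2
a=cv2.imread("pics/j_side.png")
cv2.imwrite("pics/j2.png",cv2.resize(a[130:290,220:400],None,fx=4,fy=3.7,interpolation=cv2.INTER_CUBIC))
E
```

```text
time_s: 22.97
tcp_pos: [0.6382, 0.2046, 0.0657]
tool_rot: [0.0, 0.699, 0.715, 0.0]
force: [-0.0, 1.1, -1.7]
finger_gap: 0.0499
t 22.97 tcp [0.6382 0.2046 0.0657] yaw 91.33 q7 -1.02 gap 0.0499 tilt -1.0
turn(tool) 0.03 slide after turn [-0.001  -0.0008  0.0112]
23.0667 [0.63846513 0.20473951 0.06630313] [3.56686171e-04 6.98858951e-01 7.15258809e-01 9.36062687e-04] 0.04931506320658519 [-0.06893841 -0.25987496 -1.74352611]
```

View pics/j2.png

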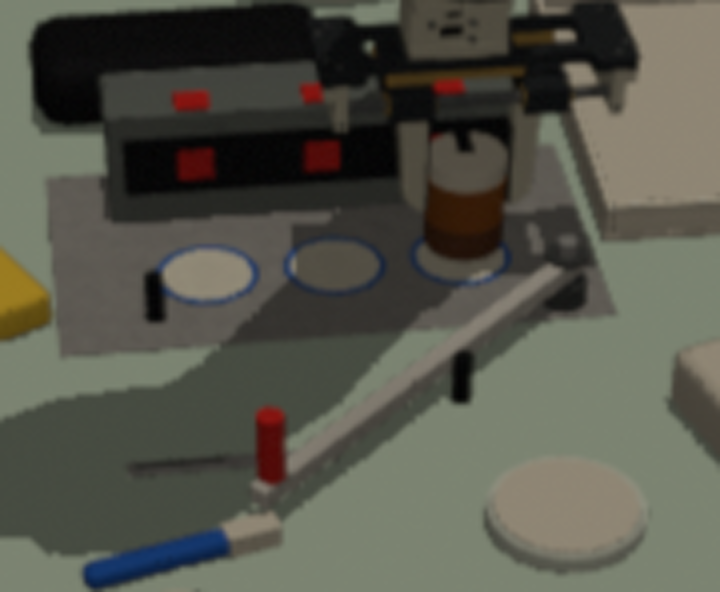

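The jar hangs just above place 3, with its stripe pointing to the scanner. I'll lower it and release.

```bash
python3 -m creep '{"fingers":[1,1,1,1,1,1],"slide":[[0,0,0.005],[0,0,0.003],[0,0,0.003],[0,0,0.001],[0,0,0],[0,0,0]],"yaw":[0,0,0,0,0,0]}'
python3 rel.py 0.6374 0.2036 0.0535 91.3
```

```text
time_s: 23.57
tcp_pos: [0.6377, 0.2043, 0.0532]
tool_rot: [0.0, 0.699, 0.715, -0.0]
force: [-1.2, -1.2, 2.4]
finger_gap: 0.0498
t 23.57 tcp [0.6377 0.2043 0.0532] yaw 91.34 q7 -1.03 gap 0.0498 tilt -1.0
turn(tool) 0.04 slide after turn [-0.0007 -0.0004 -0.0003]
```

```bash
python3 -m creep '{"fingers":[0.3,0.3,0.3,0.3,0.3,0.3,0.3,0.3,0.3,0.22,0.22],"slide":[[0,0,0],[0,0,0],[0,0,0],[0,0,0],[0,0,0],[0,0,-0.02],[0,0,-0.04],[0,0,-0.04],[0,0,-0.03],[0,0,0],[0,0,0]],"yaw":[0,0,0,0,0,0,0,0,0,0,0]}'
python3 snap.py k; python3 rel.py 0.437 -0.190 0.18 91.3
```

```text
time_s: 24.48
tcp_pos: [0.6386, 0.2047, 0.1849]
tool_rot: [0.001, 0.699, 0.715, 0.002]
force: [1.0, -0.2, 0.0]
finger_gap: 0.0713
24.5833 [0.6374082  0.20371729 0.18201997] [-2.42176838e-06  6.98844265e-01  7.15273578e-01 -6.33645696e-04] 0.07224939745553746 [ 0.10990537  0.93710383 -0.42169729]
t 24.58 tcp [0.6374 0.2037 0.182 ] yaw 91.33 q7 -0.91 gap 0.0722 tilt -1.0
turn(tool) 0.03 slide after turn [-0.3891 -0.2093  0.002 ]
```

View pics/k_side.png

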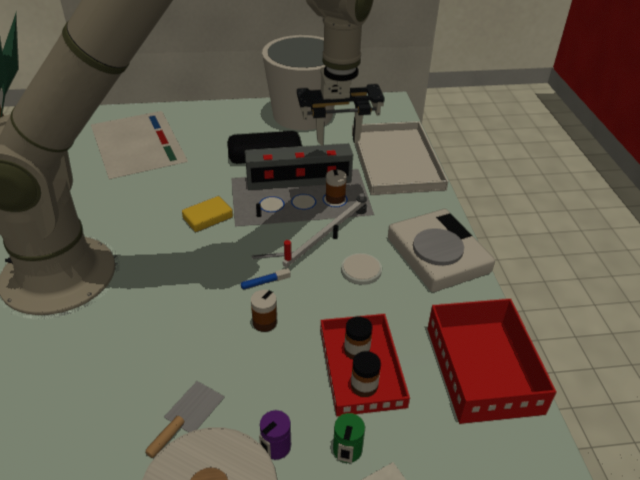

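New jar 1 stands on place 3 at (336,187). The second is unmoved at (264,310).

```bash
python3 -m creep '{"fingers":[0.22,0.22,0.22,0.22,0.22,0.22,0.22,0.22,0.22,0.22,0.22,0.22],"slide":[[-0.035,-0.019,0],[-0.036,-0.019,0],[-0.036,-0.019,0],[-0.036,-0.019,0],[-0.036,-0.019,0],[-0.035,-0.019,0],[-0.035,-0.019,0],[-0.035,-0.019,0],[-0.035,-0.019,0],[-0.035,-0.019,0],[-0.035,-0.019,0],[0,0,0]],"yaw":[0,0,0,0,0,0,0,0,0,0,0,0]}'
python3 -m creep '{"fingers":[0.22,0.22,0.22,0.22,0.22,0.22,0.22,0.22],"slide":[[0,0,0],[0,0,0],[0,0,0],[0,0,0],[0,0,0],[0,0,0],[0,0,0],[0,0,0]],"yaw":[7,7,7,7,7,6.3,0,0]}'
python3 rel.py 0.437 -0.190 0.05 50; python3 snap.py l
```

```text
time_s: 25.58
tcp_pos: [0.4321, -0.1966, 0.1806]
tool_rot: [-0.002, 0.702, 0.712, -0.003]
force: [-0.1, -0.8, -0.7]
finger_gap: 0.0727
time_s: 26.25
tcp_pos: [0.4375, -0.1891, 0.1821]
tool_rot: [-0.001, 0.905, 0.425, -0.001]
force: [0.1, 0.1, -0.6]
finger_gap: 0.0727
t 26.25 tcp [ 0.4375 -0.1891  0.1821] yaw 50.27 q7 -0.9 gap 0.0727 tilt -1.0
turn(tool) 0.27 slide after turn [-0.0011  0.0002  0.1321]
26.35 [ 0.43767787 -0.18915858  0.18234312] [-5.08071654e-04  9.05346962e-01  4.24672194e-01 -3.84834214e-04] 0.072406544408259 [-0.54255763 -0.15665386 -0.04107255]
```

View pics/l_side.png

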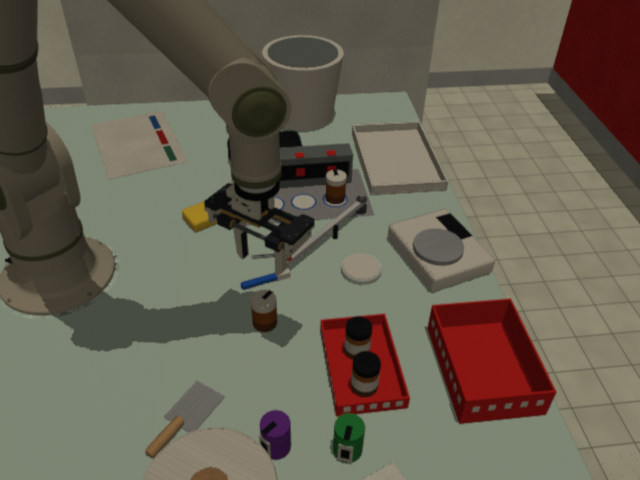

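```bash
python3 -m creep '{"fingers":[0.22,0.22,0.22,0.22,0.22,0.22,1,1,1,1,1,1],"slide":[[-0.001,0,0.025],[0,0,0.04],[0,0,0.03],[0,0,0.022],[0,0,0.013],[0,0,0],[0,0,0],[0,0,0],[0,0,0],[0,0,0],[0,0,0],[0,0,0]],"yaw":[0,0,0,0,0,0,0,0,0,0,0,0]}' 20
python3 rel.py 0.477 0.1997 0.18 91.3
python3 -m creep '{"fingers":[1,1,1,1,1,1,1,1,1,1,1,1],"slide":[[0,0,-0.02],[0,0,-0.035],[0,0,-0.035],[0,0,-0.03],[0,0,0],[0,0,0],[0,0,0],[0,0,0],[0,0,0],[0,0,0],[0,0,0],[0,0,0]],"yaw":[0,0,0,0,-7,-7,-7,-7,-7,-6.3,0,0]}'
python3 rel.py 0.477 0.1997 0.18 91.3
```

```text
time_s: 27.35
tcp_pos: [0.4376, -0.1906, 0.0538]
tool_rot: [0.001, 0.906, 0.423, 0.0]
force: [-0.7, -0.0, 8.1]
finger_gap: 0.0499
t 27.35 tcp [ 0.4376 -0.1906  0.0538] yaw 50.03 q7 -1.17 gap 0.0499 tilt -1.0
turn(tool) -41.27 slide after turn [ 0.3893  0.0482 -0.1262]
time_s: 28.35
tcp_pos: [0.437, -0.1905, 0.1731]
tool_rot: [-0.0, 0.7, 0.714, 0.0]
force: [-0.1, -0.6, -1.0]
finger_gap: 0.0498
t 28.35 tcp [ 0.437  -0.1905  0.1731] yaw 91.11 q7 -0.36 gap 0.0498 tilt -1.0
turn(tool) -0.19 slide after turn [ 0.3892  0.0489 -0.0069]
```

```bash
python3 -m creep '{"fingers":[1,1,1,1,1,1,1,1,1,1,1,1],"slide":[[0.03,0.004,0],[0.034,0.004,0],[0.034,0.004,0],[0.034,0.004,0],[0.034,0.004,0],[0.034,0.004,0],[0.034,0.004,0],[0.034,0.004,0],[0.034,0.004,0],[0.034,0.004,0],[0.03,0.004,0],[0.023,0.004,0]],"yaw":[0,0,0,0,0,0,0,0,0,0,0,0]}'
python3 -m creep '{"fingers":[1,1,1],"slide":[[0,0,0],[0,0,0],[0,0,0]],"yaw":[0,0,0]}'
python3 rel.py 0.477 0.1997 0.0545 91.3
```

```text
time_s: 29.35
tcp_pos: [0.4759, 0.203, 0.1734]
tool_rot: [-0.0, 0.699, 0.715, 0.001]
force: [0.2, -0.5, -1.5]
finger_gap: 0.0497
time_s: 29.6
tcp_pos: [0.4758, 0.199, 0.1728]
tool_rot: [0.0, 0.699, 0.715, -0.001]
force: [-0.7, 0.2, -1.9]
finger_gap: 0.0497
t 29.6 tcp [0.4758 0.199  0.1728] yaw 91.23 q7 -1.12 gap 0.0497 tilt -1.0
turn(tool) -0.07 slide after turn [0.0007 0.0012 0.1183]
```

```bash
python3 -m creep '{"fingers":[1,1,1,1,1,1,1,1,1],"slide":[[0.001,0.001,0.01],[0,0,0.03],[0,0,0.03],[0,0,0.02],[0,0,0.012],[0,0,0.007],[0,0,0.004],[0,0,0],[0,0,0]],"yaw":[0,0,0,0,0,0,0,0,0]}'
python3 rel.py 0.477 0.1997 0.0540 91.3
```

```text
time_s: 30.35
tcp_pos: [0.4774, 0.2006, 0.0603]
tool_rot: [0.0, 0.699, 0.715, 0.0]
force: [0.2, -0.0, -1.3]
finger_gap: 0.0493
t 30.35 tcp [0.4774 0.2006 0.0603] yaw 91.3 q7 -1.34 gap 0.0493 tilt -1.0
turn(tool) 0.0 slide after turn [-0.0009 -0.0004  0.0063]
```

```bash
python3 -m creep '{"fingers":[1,1,1,1,1],"slide":[[0,0,0.003],[0,0,0.002],[0,0,0.0015],[0,0,0],[0,0,0]],"yaw":[0,0,0,0,0]}'
python3 -m creep '{"fingers":[0.3,0.3,0.3,0.3,0.3,0.3,0.3,0.3,0.3,1,1],"slide":[[0,0,0],[0,0,0],[0,0,0],[0,0,0],[0,0,0],[0,0,-0.02],[0,0,-0.04],[0,0,-0.04],[0,0,-0.03],[0,0,0],[0,0,0]],"yaw":[0,0,0,0,0,0,0,0,0,0,0]}'
python3 rel.py 0.45 -0.10 0.19 91.3
```

```text
time_s: 30.77
tcp_pos: [0.4775, 0.2008, 0.0538]
tool_rot: [0.0, 0.699, 0.715, 0.0]
force: [0.4, -1.0, 4.3]
finger_gap: 0.0498
time_s: 31.68
tcp_pos: [0.4779, 0.2009, 0.1849]
tool_rot: [0.001, 0.699, 0.715, 0.001]
force: [-0.3, 0.2, 0.4]
finger_gap: 0.0561
t 31.68 tcp [0.4779 0.2009 0.1849] yaw 91.29 q7 -1.1 gap 0.0561 tilt -1.0
turn(tool) -0.01 slide after turn [-0.3002 -0.0348 -0.0051]
```

```bash
python3 -m creep '{"fingers":[1,1,1,1,1,1,1,1,1,1,1],"slide":[[-0.03,0.002,0],[-0.03,0.002,0],[-0.03,0.002,0],[-0.03,0.002,0],[-0.03,0.002,0],[-0.03,0,0],[-0.03,0,0],[-0.03,0,0],[-0.025,0,0],[-0.025,0,0],[0,0,0]],"yaw":[0,0,0,0,0,0,0,0,0,0,0]}'
python3 rel.py 0.492 -0.085 0.07 91.3; python3 snap.py m; python3 meas.py m | grep -E "^red|black.*0.6"
python3 lids.py m 216,224 216,289
python3 - <<'E'
import cv2
a=cv2.imread("pics/m_top.png")
cv2.imwrite("pics/m2.png",cv2.resize(a[185:335,155:305],None,fx=4,fy=4,interpolation=cv2.INTER_CUBIC))
E
```

```text
time_s: 32.6
tcp_pos: [0.4927, -0.0941, 0.1814]
tool_rot: [-0.001, 0.701, 0.713, -0.002]
force: [-0.2, -1.1, 0.3]
finger_gap: 0.0006
t 32.6 tcp [ 0.4927 -0.0941  0.1814] yaw 91.0 q7 -0.55 gap 0.0006 tilt -1.0
turn(tool) -0.3 slide after turn [ 0.0091 -0.0004  0.1114]
32.7 [ 0.49319429 -0.08961686  0.1822168 ] [-9.30865436e-04  6.99536248e-01  7.14596339e-01 -4.93989613e-04] 0.00045178839191596133 [-0.46223733  1.2015238   0.4554199 ]
red [ 396  110   91   64 4578] [436.7 145.3] z.09 [ 0.8226 -0.3343] z.085 [ 0.8241 -0.3354] rim z.032 [ 0.8402 -0.3479]
red [ 386  210   82   53 3058] [423.4 236.1] z.09 [ 0.6011 -0.2983] z.085 [ 0.6018 -0.2993] rim z.032 [ 0.6089 -0.3103]
red [176 216   9   9  80] [180. 220.] z.09 [0.6357 0.2779] z.085 [0.6365 0.2791] rim z.032 [0.645  0.2914]
red [176 250   9   9  74] [179.6 254. ] z.09 [0.555 0.276] z.085 [0.5555 0.2772] rim z.032 [0.5608 0.2895]
red [175 284   9   9  79] [179.1 288.1] z.09 [0.4753 0.2747] z.085 [0.4754 0.2758] rim z.032 [0.4775 0.2881]
red [ 57 400  33  17 247] [ 72.8 408.3] z.09 [0.2018 0.5062] z.085 [0.2009 0.5082] rim z.032 [0.191
[... 797 characters left out ...]
9 -0.4499] z.036 [ 0.5563 -0.4614] [ 0.5598 -0.4729]
black [500 255  10   6  31] [504.8 257.4] z.072 [ 0.5535 -0.4968] z.036 [ 0.557  -0.5095] [ 0.5605 -0.5223]
black [313 265  42  59 515] [332.6 307.9] z.072 [ 0.4312 -0.0841] z.036 [ 0.4314 -0.0857] [ 0.4316 -0.0872]
black [202 287  10   3  30] [206.5 288. ] z.072 [0.4764 0.2143] z.036 [0.4779 0.2208] [0.4793 0.2274]
black [476 297  10  13  46] [479.1 302.5] z.072 [ 0.4457 -0.4319] z.036 [ 0.4462 -0.4429] [ 0.4468 -0.4539]
black [493 305   8   9  34] [496.6 309.1] z.072 [ 0.4303 -0.4732] z.036 [ 0.4305 -0.4853] [ 0.4306 -0.4974]
lid [0.6377 0.2052] R 10.4 stripe cen dir 90.5 axis 89.7
lid [0.4784 0.2021] R 10.6 stripe cen dir 95.4 axis 90.2
```

View pics/m2.png

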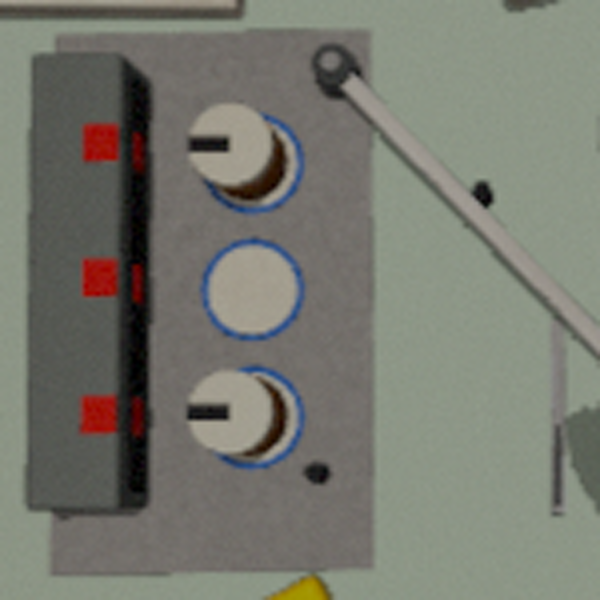

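View pics/m_side.png

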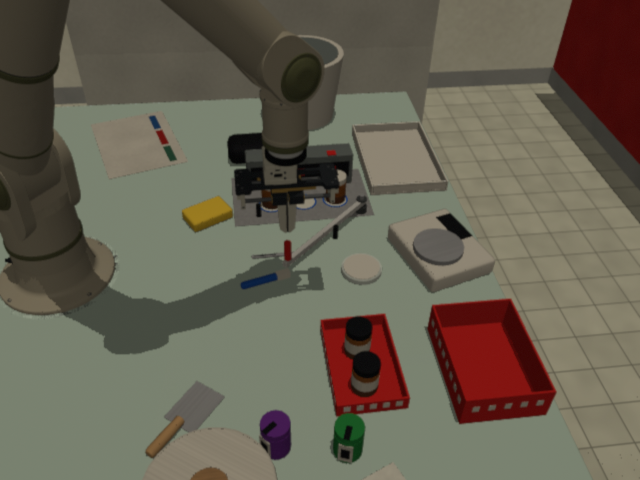

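View pics/m_top.png

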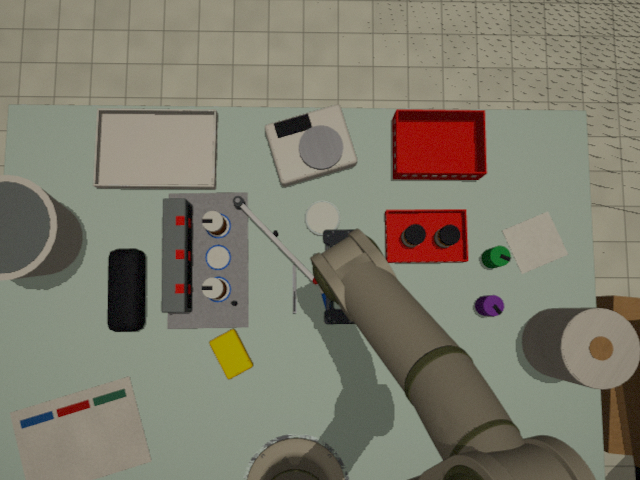

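Both new jars sit centred on places 3 and 1, with lid stripes at about 90° against the 91.3° target. Both old jars are in the basket and the gate is still open. Now I'll shut the gate by pushing the peg from its -y side.

```bash
python3 -m creep '{"fingers":[1,1,1,1,1,1],"slide":[[0,0,0.03],[0,0,0.04],[0,0,0.03],[0,0,0.012],[0,0,0],[0,0,0]],"yaw":[0,0,0,0,0,0]}'
python3 rel.py 0.492 -0.062 0.07 91.3
```

```text
time_s: 33.2
tcp_pos: [0.4936, -0.0871, 0.0709]
tool_rot: [-0.001, 0.698, 0.716, -0.0]
force: [0.6, -0.1, 0.5]
finger_gap: 0.0006
t 33.2 tcp [ 0.4936 -0.0871  0.0709] yaw 91.5 q7 -0.78 gap 0.0006 tilt -1.0
turn(tool) 0.2 slide after turn [ 0.0251 -0.001   0.0009]
```

```bash
python3 -m creep '{"fingers":[1,1,1,1,1,1,1,1,1,1,1,1],"slide":[[0.012,0,0],[0.012,0,0],[0.01,-0.007,0],[0.01,-0.008,0],[0.01,-0.008,0],[0.01,-0.007,0],[0.01,-0.006,0],[0.01,-0.006,0],[0.01,-0.005,0],[0.01,-0.004,0],[0.01,-0.004,0],[0,0,0]],"yaw":[0,0,0,0,0,0,0,0,0,0,0,0]}'
python3 rel.py 0.4327 0.042 0.07 91.3
```

```text
time_s: 34.2
tcp_pos: [0.4362, 0.026, 0.0728]
tool_rot: [0.0, 0.698, 0.716, 0.001]
force: [0.1, 0.0, -0.8]
finger_gap: 0.0005
t 34.2 tcp [0.4362 0.026  0.0728] yaw 91.51 q7 -1.15 gap 0.0005 tilt -1.0
turn(tool) 0.21 slide after turn [ 0.0161 -0.0032  0.0028]
```

```bash
python3 -m creep '{"fingers":[1,1,1,1,1,1,1,1,1,1],"slide":[[0.01,-0.003,0],[0.01,-0.003,0],[0.01,-0.002,0],[0.01,-0.002,0],[0.01,-0.002,0],[0.01,-0.001,0],[0.01,-0.001,0],[0.01,0,0],[0.006,0,0],[0,0,0]],"yaw":[0,0,0,0,0,0,0,0,0,0]}'
python3 rel.py 0.4185 0.123 0.07 91.3; python3 snap.py n; python3 meas.py n | grep ^red
```

```text
time_s: 35.03
tcp_pos: [0.4207, 0.1114, 0.0716]
tool_rot: [-0.0, 0.698, 0.716, 0.001]
force: [1.0, -0.2, 0.7]
finger_gap: 0.0004
t 35.03 tcp [0.4207 0.1114 0.0716] yaw 91.45 q7 -1.35 gap 0.0004 tilt -1.0
turn(tool) 0.15 slide after turn [ 0.0117 -0.0019  0.0016]
35.1333 [0.42051729 0.1098052  0.07145879] [1.78976185e-06 6.98550596e-01 7.15560634e-01 2.09549372e-04] 0.0007088711012236231 [-0.17450053 -0.30017456  0.2599602 ]
red [ 396  110   91   64 4558] [436.7 145.4] z.09 [ 0.8225 -0.3342] z.085 [ 0.824  -0.3354] rim z.032 [ 0.8402 -0.3479]
red [ 386  210   82   53 3055] [423.3 236.2] z.09 [ 0.6011 -0.2982] z.085 [ 0.6018 -0.2992] rim z.032 [ 0.6089 -0.3102]
red [176 216   9   9  80] [180. 220.] z.09 [0.6357 0.2779] z.085 [0.6365 0.2791] rim z.032 [0.645  0.2914]
red [176 250   9   9  76] [179.7 254. ] z.09 [0.555  0.2758] z.085 [0.5555 0.2769] rim z.032 [0.5608 0.2892]
red [175 284   9   9  78] [179.2 288. ] z.09 [0.4754 0.2745] z.085 [0.4756 0.2757] rim z.032 [0.4776 0.2879]
red [ 57 400  33  17 247] [ 72.8 408.2] z.09 [0.2018 0.5062] z.085 [0.2009 0.5082] rim z.032 [0.1919 0.5299]
```

View pics/n_side.png

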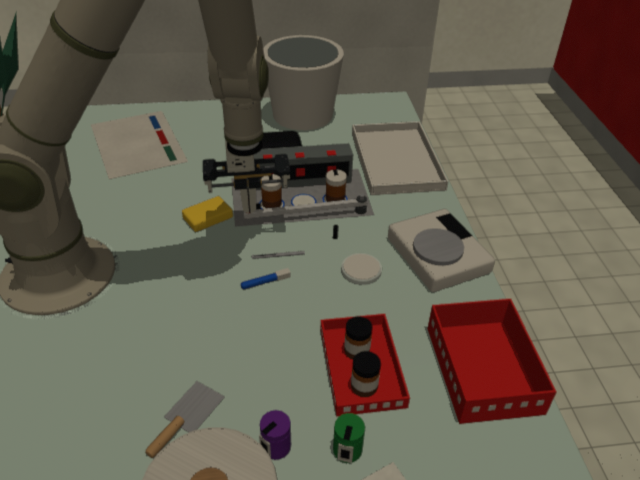

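The gate is nearly shut, with the bar at (300,210). I'll press on gently to the stop.

```bash
python3 -m creep '{"fingers":[1,1,1,1,1],"slide":[[0.003,0,0],[0.003,0,0],[0.003,0,0],[0,0,0],[0,0,0]],"yaw":[0,0,0,0,0]}'
python3 -m creep '{"fingers":[1,1,1,1,1],"slide":[[0.002,0,0],[0.002,0,0],[0.002,0,0],[0,0,0],[0,0,0]],"yaw":[0,0,0,0,0]}'; python3 rel.py 0.4185 0.123 0.07 91.3
```

```text
time_s: 35.55
tcp_pos: [0.4202, 0.1187, 0.0714]
tool_rot: [-0.0, 0.699, 0.715, 0.0]
force: [-1.6, 0.9, 1.2]
finger_gap: 0.0004
time_s: 35.97
tcp_pos: [0.4199, 0.1247, 0.0714]
tool_rot: [-0.0, 0.699, 0.715, 0.0]
force: [-0.1, -0.4, 0.2]
finger_gap: 0.0005
t 35.97 tcp [0.4199 0.1247 0.0714] yaw 91.36 q7 -1.37 gap 0.0005 tilt -1.0
turn(tool) 0.06 slide after turn [-0.0017 -0.0014  0.0014]
```

```bash
python3 -m creep '{"fingers":[1,1,1,1],"slide":[[0.002,0,0],[0.002,0,0],[0,0,0],[0,0,0]],"yaw":[0,0,0,0]}'
python3 -m creep '{"fingers":[1,1,1,1],"slide":[[0.002,0,0],[0.001,0,0],[0,0,0],[0,0,0]],"yaw":[0,0,0,0]}'
```

```text
time_s: 36.3
tcp_pos: [0.4198, 0.1251, 0.0714]
tool_rot: [0.002, 0.7, 0.714, -0.002]
force: [2.2, -11.2, 5.2]
finger_gap: 0.0008
time_s: 36.63
tcp_pos: [0.4197, 0.1254, 0.0713]
tool_rot: [0.004, 0.701, 0.714, -0.004]
force: [3.3, -18.5, 8.8]
finger_gap: 0.0003
```

```bash
python3 -m creep '{"fingers":[1,1,1,1,1,1,1,1,1,1,1,1],"slide":[[-0.01,0,0],[-0.01,0,0],[-0.02,0.005,-0.02],[-0.025,0.005,-0.03],[-0.03,0.01,-0.035],[-0.03,0.01,-0.035],[-0.03,0.01,0],[-0.03,0.01,0],[-0.03,0.01,0],[-0.03,0.01,0],[-0.03,0,0],[0,0,0]],"yaw":[0,0,0,0,0,0,0,0,0,0,0,0]}'
python3 -m creep '{"fingers":[1,1,1,1],"slide":[[0,0,0],[0,0,0],[0,0,0],[0,0,0]],"yaw":[0,0,0,0]}'
python3 snap.py o; python3 meas.py o | grep -E "^red|black.*(404|438)"
python3 lids.py o 216,224 216,289
python3 - <<'E'
import cv2
a=cv2.imread("pics/o_top.png")
cv2.imwrite("pics/o2.png",cv2.resize(a[185:335,155:305],None,fx=4,fy=4,interpolation=cv2.INTER_CUBIC))
E
```

```text
time_s: 37.63
tcp_pos: [0.4936, -0.1411, 0.1824]
tool_rot: [0.0, 0.701, 0.713, -0.001]
force: [-0.6, 0.1, 0.8]
finger_gap: 0.0006
time_s: 37.97
tcp_pos: [0.4937, -0.1335, 0.1835]
tool_rot: [0.0, 0.698, 0.716, 0.0]
force: [-0.2, 0.7, -0.2]
finger_gap: 0.0006
38.0667 [ 0.49375493 -0.13380178  0.18341317] [6.05596981e-05 6.98057258e-01 7.16041936e-01 7.61857546e-05] 0.0006636148497012398 [-0.20424661 -1.06435891 -0.03228626]
red [ 396  110   91   64 4570] [436.6 145.4] z.09 [ 0.8225 -0.3342] z.085 [ 0.824  -0.3353] rim z.032 [ 0.8401 -0.3478]
red [ 386  210   82   52 2529] [429.2 233.3] z.09 [ 0.608  -0.3123] z.085 [ 0.6087 -0.3134] rim z.032 [ 0.6161 -0.3249]
red [176 216   9   9  80] [180. 220.] z.09 [0.6357 0.2779] z.085 [0.6365 0.2791] rim z.032 [0.645  0.2914]
red [176 250   9   9  76] [179.7 254.1] z.09 [0.5549 0.2758] z.085 [0.5554 0.2769] rim z.032 [0.5607 0.2892]
red [175 284   9   9  80] [179. 288.] z.09 [0.4753 0.2748] z.085 [0.4755 0.2759] rim z.032 [0.4775 0.2882]
red [233 310   7   7  36] [236.  313.1] z.09 [0.418  0.1411] z.085 [0.418  0.1418] rim z.032 [0.4177 0.1486]
red [ 57 400  33  17 249] [ 72.8 408.2] z.09 [0.2018 0.5062] z.085 [0.2009 0.5082] rim z.032 [0.1919 0.5299]
black [404 225  21  20 317] [414.5 234.3] z.072 [ 0.6078 -0.2806] z.036 [ 0.6128 -0.2875] [ 0.6178 -0.2943]
black [438 225  22  21 329] [448.7 234.9] z.072 [ 0.6071 -0.3632] z.036 [ 0.612  -0.3723] [ 0.617  -0.3814]
black [476 299   7  16  59] [478.9 305.8] z.072 [ 0.4379 -0.4312] z.036 [ 0.4382 -0.4422] [ 0.4386 -0.4532]
lid [0.6375 0.2051] R 10.5 stripe cen dir 89.9 axis 90.4
lid [0.4784 0.2022] R 10.6 stripe cen dir 95.9 axis 89.3
```

View pics/o2.png

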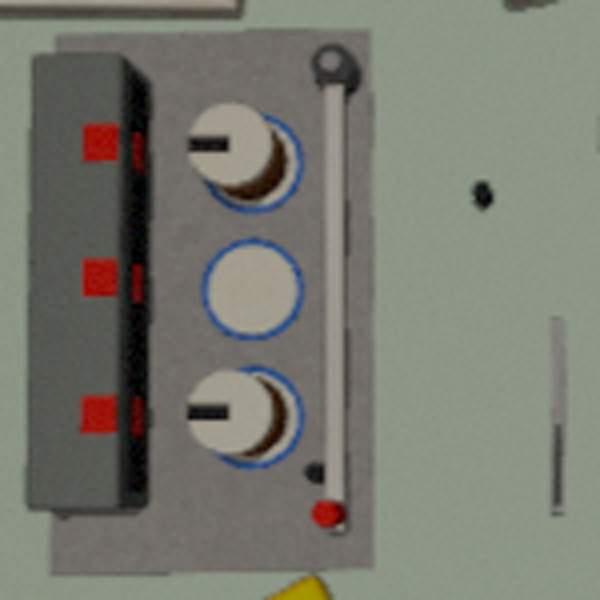

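View pics/o_side.png

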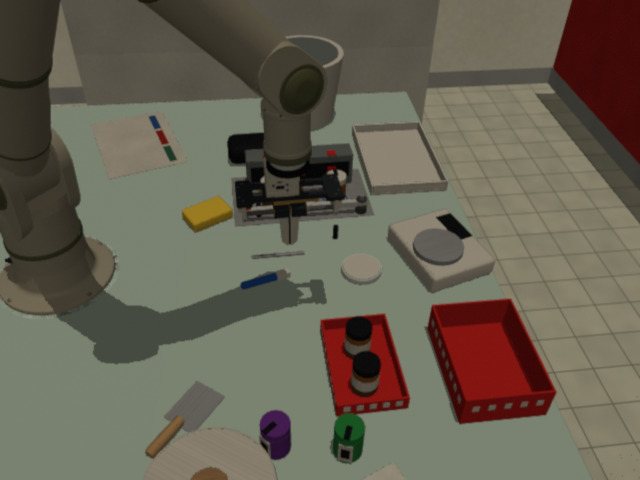

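View pics/o_top.png

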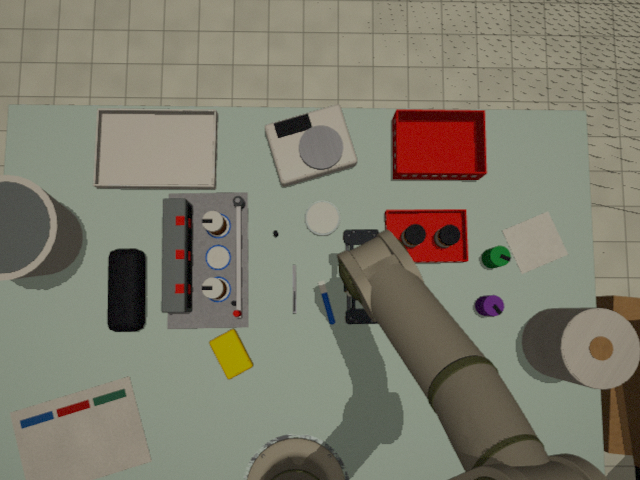

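The bar lies along the row against the stop post, with the peg at (236,313). Both new jars are centred with stripes to the scanner, both black lids are in the basket, and the bystanders are unmoved. I'll hand the job in.

```bash
python3 -c "
from station import workorder; print(workorder.sign_off())"; python3 snap.py p; python3 lids.py p 216,224 216,289; python3 meas.py p | grep -E "red \[23|black.*(404|438)"
```

```text
the job is handed in; nothing more can be done
None
the job is handed in; nothing more can be done
the job is handed in; nothing more can be done
```

The job is done and handed in at about 38 s of the 210 s allowed. No verdict was reported.

I pushed the gate to its open stop and stood the two finished jars in the low red basket. I then put the two new jars on places 3 and 1 and pushed the gate shut against its stop.

The last pictures before hand-in showed:

| Check | Reading | Requirement |
|---|---|---|
| New jar centres from the place centres | about 2–3 mm off | within 14 mm |
| Marks, from the lid stripe axis | within about 2° of straight at the scanner | within 17° |
| Gate angle, from the peg position | about 0.01 rad from shut | below 0.04 rad |
| Finished jars | both upright in the basket | upright in the basket |
| Dish, tweezers, marker, pencil case | no movement visible | moved less than 40 mm |

- **Disagreements:** a second stripe reading for the jar on place 1 (stripe centre instead of stripe axis) gave about 5° off, still well inside tolerance. The two cameras put the basket centre about 10 mm apart, so I placed the finished jars with a margin for that.
- **Not checked:** the paper roll hid a strip of bench behind it from both cameras. I saw only two new jars, so I took a third to be absent. After hand-in the cameras gave nothing more, so nothing was measured during the final second.

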